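# Put the lids back on the kitchen canisters

### The arm

A 6-joint arm with a two-finger parallel gripper is mounted at the origin on the work surface. World frame = base frame: x ahead of the robot, y to its left, z up, the work surface at z = 0. Lengths are in mm, angles in rad, forces in N, time in s.
With the tool pointing down it reaches from about 325 to 900 mm from the base axis. Payload 6.1 kg.
Tool frame: the origin (TCP) lies midway between the tips of the shut fingers; the grasp point (between the pads) lies 19 mm behind it (pinch_z is the distance from the TCP to the grasp point, in mm); z points along the fingers, x is the direction in which the jaws open and shut, and the axes are right-handed (so a half turn about z gives the same grasp; the last joint's range is limited). The gripper opens to 85 mm and grips with 20 to 120 N. Pads are 22 mm wide; open, the fingers measure 114 mm over their backs; the gripper's body (76 mm by 85 mm) begins 54 mm behind the grasp point. The pads swing forward as they close: fully open they stand 13 mm farther back than shut.
Start: joints at [1.139, 0.22, 1.526, -0, 1.395, -0.126], TCP at [188.158, 595.997, 231.3] pointing down, gripper open.
Joint ranges: [-2.98, 2.98], [-0.91, 2.08], [0.09, 2.57], [-1.24, 4.39], [0.2, 2.65], [-2.68, 2.68]. Speed limits (rad/s): [2.57, 2.57, 3.01, 3.14, 3.14, 3.14].

### API

Orientations are given as [roll, pitch, yaw] about the fixed x, y, z axes, in that order (R = Rz(yaw) Ry(pitch) Rx(roll)).
In Python, from rig import observe, capture, camera_model, job_done, pinch_z gives the robot as it stands.
- The arm moves only by the tool apply_moves, never from a script. Its argument "rows" is one flat list of numbers, 5 for each row, row after row: the shift along the tool's x, y, z in m, then the turn about the tool's z in degrees, then the closure, from 0 (fully open) to 1 (shut). A call has 1 to 5 rows; each row shifts and turns the commanded pose from where the row before left it, along the tool's axes as they then stand; what a row does not reach is not made up. A row lasts 1/12 s, in which the tool goes at most 41.7 mm and 7.16 degrees, less where a joint would pass 70% of its speed; a pose out of reach is approached as far as the arm can. A call with a gripper value outside its range is refused whole. The fingers move at their own pace and stop on an object; "grip_force" is the grip in N (left out, the last holds). Time passes only in rows, so rows that do not move let the fingers close. It gives the time, the measured TCP pose, the force and the opening at its end, in the units of the state.
- observe(): the state, without advancing time (a new reading comes with each control period).
- capture(name): name is "scene" or "side" or "wrist"; returns the picture (420x560x3 uint8, red, green, blue); there is no depth.
- camera_model(name): a dict with "fovy" (degrees; the focal length in pixels is half the picture's height over the tangent of half this angle, whatever the lens; pixels are square), "cx", "cy" (the principal point, pixels), "dist" ([k1, k2, p1, p2, k3] as OpenCV has them; the pictures are not rectified), "camera_from_world" (4x4, takes a point from world to camera coordinates). Camera axes: x right, y down, z forward; pixel columns grow to the right and rows downward; lengths in mm; the calibration is good to about 2 mm. A picture is of the moment at which its call begins: read the wrist's pose just before it. camera_model takes no time and is no camera call; for the wrist camera it gives the pose at the moment of the call.
- job_done(): hands the job in, once; it reports no verdict.
The state is a dict: "t": time; "q": joint angles; "joint_velocities": joint speeds; "joint_torque": joint torques, N m; "tool_pos": TCP position; "tcp_rot": TCP orientation; "ft_force": force on the tool from outside, world axes, zero at the start; "torque": the same for the moment, N m; "grip_width": opening from 0.0 (shut) to 1.0 (fully open).
Only numpy, scipy, OpenCV 4.12 (cv2) and the standard library are available. Lean on these libraries where they do the work, as an engineer would, in place of code of your own. Each camera call takes 0.05 s, during which the arm holds its last target.

### The job

Close the four food canisters: set each wooden lid, without dropping it, on the canister of its own shape and size so that the lid lies flat on the rim all round. Leave the canisters, the mug and the pepper mill standing where they are.

Things in the scene. Friction and masses are not known exactly. Their poses are not given: they have to be found in the camera images.
- can_large: Large round canister holding biscuits: white glazed stoneware, open at the top, standing upright and loose on the worktop; origin at the centre of its underside, z up. Outside diameter 106 mm, height 70 mm, wall 6 mm (mouth 94 mm). About 0.6 kg.
- can_small: Small round canister holding sugar cubes: white glazed stoneware, open at the top, standing upright and loose on the worktop; origin at the centre of its underside, z up. Outside diameter 80 mm, height 62 mm, wall 5.5 mm (mouth 69 mm). About 0.4 kg.
- can_square: Square canister holding coffee pods: white glazed stoneware, open at the top, standing upright and loose on the worktop; origin at the centre of its underside, z up. Outside 96 x 96 mm, height 66 mm, wall 6 mm (mouth 84 x 84 mm); x and y lie square to its sides. About 0.6 kg.
- can_oblong: Oblong canister holding shortbread: white glazed stoneware, open at the top, standing upright and loose on the worktop; origin at the centre of its underside, z up. Outside 124 mm along its x by 80 mm along its y, height 54 mm, wall 6 mm (mouth 112 x 68 mm). About 0.55 kg.
- lid_large: Lid of the large round canister. Wood, cork plug below, right way up. Origin: centre of plug's underside, z up; plug 0-10 mm, board 10-18 mm, grip 18-48 mm above it. Closed: board on the rim, origin 10 mm below the rim; plug has 8 mm of play all round. Board diameter 114 mm, plug 78 mm, round knob 26 mm in diameter (22 mm at its foot). About 0.12 kg.
- lid_small: Lid of the small round canister. Wood, cork plug below, right way up. Origin: centre of plug's underside, z up; plug 0-10 mm, board 10-18 mm, grip 18-48 mm above it. Closed: board on the rim, origin 10 mm below the rim; plug has 8 mm of play all round. Board diameter 88 mm, plug 53 mm, round knob 26 mm in diameter (22 mm at its foot). About 0.08 kg.
- lid_square: Lid of the square canister; it must be turned square to it. Wood, cork plug below, right way up. Origin: centre of plug's underside, z up; plug 0-10 mm, board 10-18 mm, grip 18-48 mm above it. Closed: board on the rim, origin 10 mm below the rim; plug has 8 mm of play all round. Board 102 x 102 mm, plug 68 x 68 mm, square knob 24 x 24 mm, sides along x and y. About 0.12 kg.
- lid_oblong: Lid of the oblong canister, turned to lie along it. Wood, cork plug below, right way up. Origin: centre of plug's underside, z up; plug 0-10 mm, board 10-18 mm, grip 18-48 mm above it. Closed: board on the rim, origin 10 mm below the rim; plug has 8 mm of play all round. Board 130 mm along its x by 86 mm along its y, plug 96 x 52 mm, grip a bar 60 mm along x, 18 mm thick along y. About 0.12 kg.
- mug: Blue ceramic mug standing among the canisters, not part of the job: radius 41 mm, height 90 mm, handle towards its +y. Origin at the centre of its underside.
- mill: Small dark wooden pepper mill standing among the canisters, not part of the job: radius 20 mm, height 95 mm. Origin at the centre of its underside.
Not all that is in view belongs to the job. What is shaped like the lid_large but green is not meant.

How it is judged:
By the outcome, as a careful person would: the job done as asked, in the order asked, and still so for the second after the job is handed in, with the robot touching nothing.
It also fails if it takes over 112 s, if anything falls off the work surface, if the arm or the gripper's body presses on something with over 40 N, if the wrist force passes 120 N, or if a joint passes its speed limit or range.

## Working session

There is one attempt and no reset: what is moved stays moved. The work goes in short steps, Python scripts to look and compute and a tool call to move; the robot and the scene stay as the last step left them, time stands still between calls to the robot, and variables do not carry over. Pictures are saved under pics/ and viewed, and the job is handed in when it is done.

Besides the shell and the picture viewer there is one more tool, called after "Emit:" by a JSON object that holds its "op" and its "data", one argument or row to a line. apply_moves: Moves the arm, as the interface text tells. Its arguments: {"type":"object","properties":{"rows":{"type":"array"},"grip_force":{"type":"number"}},"required":["rows"]}

```bash
ls; mkdir -p pics; python3 - <<'E'
from rig import *
import cv2
print(observe()); print(pinch_z)
for n in ["scene","side","wrist"]:
    m=camera_model(n); print(n,m)
    cv2.imwrite(f"pics/{n}0.png",cv2.cvtColor(capture(n),cv2.COLOR_RGB2BGR))
E
```

```text
pics
{'t': 0.0, 'q': array([ 1.13891747e+00,  2.21228358e-01,  1.52760271e+00, -3.13755320e-05,
        1.39472996e+00, -1.26083543e-01]), 'joint_velocities': array([ 4.61596999e-05, -2.70223196e-04,  1.72926407e-03,  5.12207418e-04,
        3.50252570e-04,  7.75527946e-04]), 'joint_torque': array([ 7.67881156e-04, -4.96885014e+01, -3.89407575e+01, -1.50791502e-04,
        1.09396584e-02, -1.14425188e-05]), 'tool_pos': array([187.90288274, 595.44354212, 230.20232392]), 'tcp_rot': array([-3.14137576e+00,  1.95663642e-03,  1.26500675e+00]), 'ft_force': array([0.177204  , 0.44829706, 0.58940233]), 'torque': array([ 0.03652936, -0.00299999, -0.01044271]), 'grip_width': 1.0005109593987085}
18.700000000000003
scene {'fovy': 45.72645294127899, 'cx': 282.31993255276217, 'cy': 218.64619788461863, 'dist': array([0.00585683, 0.        , 0.        , 0.        , 0.        ]), 'camera_from_world': array([[ 7.43663068e-01,  6.68391618e-01, -1.47610043e-02,
        -4.48326420e+02],
       [ 5.57339977e-01, -6.31997066e-01, -5.38471781e-01,
        -3.13672329e+02],
       [-3.69238936e-01,  3.92214
[... 497 characters left out ...]
      [ 1.36500569e-01, -7.64039662e-01, -6.30564025e-01,
         1.14407101e+03],
       [ 0.00000000e+00,  0.00000000e+00,  0.00000000e+00,
         1.00000000e+00]])}
wrist {'fovy': 69.94995908801381, 'cx': 284.0798560727797, 'cy': 213.26969836916575, 'dist': array([-0.04225541,  0.        ,  0.        ,  0.        ,  0.        ]), 'camera_from_world': array([[ 3.00876774e-01,  9.53657990e-01, -3.09903321e-03,
        -6.23457494e+02],
       [ 9.21102428e-01, -2.89760613e-01,  2.60017509e-01,
        -3.39727291e+01],
       [ 2.47069797e-01, -8.10877563e-02, -9.65598929e-01,
         3.78688703e+02],
       [ 0.00000000e+00,  0.00000000e+00,  0.00000000e+00,
         1.00000000e+00]])}
```

View pics/scene0.png

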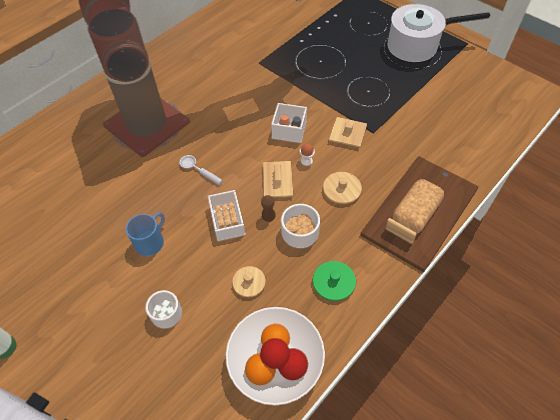

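View pics/side0.png

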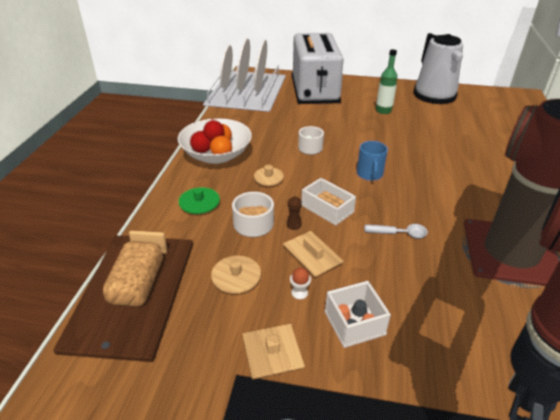

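View pics/wrist0.png

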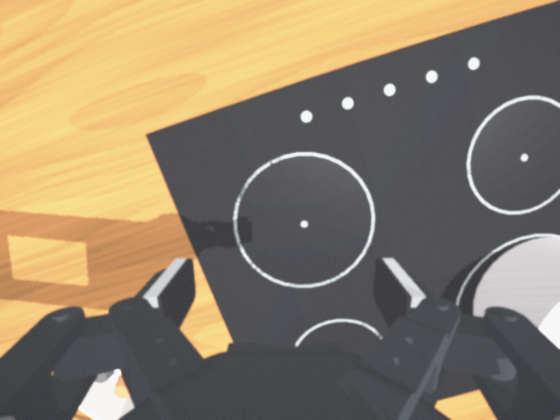

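The scene view shows wooden lids at about (348,132) square, (342,188) large round, (277,179) oblong and (249,281) small round. The canisters are at (290,122) square, (300,225) large, (226,215) oblong and (164,309) small. The green lid at (335,280) is a decoy, and the mug is at (146,234) and the mill at (267,207). I'll use colour masks and contours in both fixed views.

```bash
cat > h.py <<'E'
import numpy as np, cv2
from rig import *
def K(m):
    f=210/np.tan(np.radians(m['fovy']/2)); return np.array([[f,0,m['cx']],[0,f,m['cy']],[0,0,1.]])
def ray(m,uv):
    p=cv2.undistortPoints(np.array(uv,float).reshape(-1,1,2),K(m),np.array(m['dist']))[:,0]
    d=np.c_[p,np.ones(len(p))]; T=np.array(m['camera_from_world']); R,t=T[:3,:3],T[:3,3]
    return -R.T@t, d@R
def onplane(m,uv,z):
    c,d=ray(m,uv); s=(z-c[2])/d[:,2]; return c+d*s[:,None]
def proj(m,P):
    T=np.array(m['camera_from_world']); r,_=cv2.Rodrigues(T[:3,:3])
    return cv2.projectPoints(np.array(P,float).reshape(-1,3),r,T[:3,3],K(m),np.array(m['dist']))[0][:,0]
def tri(l):
    A=np.zeros((3,3));b=np.zeros(3)
    for m,uv in l:
        c,d=ray(m,[uv]);d=d[0]/np.linalg.norm(d[0]);Q=np.eye(3)-np.outer(d,d);A+=Q;b+=Q@c
    return np.linalg.solve(A,b)
E
python3 - <<'E'
from h import *
S=camera_model("scene");D=camera_model("side")
pr={'lid_sq top':((348,127),(272,341),48),'lid_lg top':((342,182),(236,266),48),'lid_ob top':((277,172),(313,243),48),'lid_sm top':((249,275),(268,170),48),
'can_lg':((300,222),(253,207),70),'can_sq':((290,118),(357,305),66),'can_ob':((226,211),(330,195),54),'can_sm':((163,304),(311,135),62),'mill':((267,200),(294,202),95),'mug':((145,225),(372,150),90),'green':((334,276),(198,192),48)}
for k,(a,b,z) in pr.items():
    print(k,onplane(S,[a],z).round(0),onplane(D,[b],z).round(0),tri([(S,a),(D,b)]).round(0))
a=cv2.imread('pics/scene0.png');b=cv2.imread('pics/side0.png')
cv2.imwrite('pics/c1.png',cv2.resize(a[90:340,140:380],None,fx=2.4,fy=2.4,interpolation=cv2.INTER_CUBIC))
cv2.imwrite('pics/c2.png',cv2.resize(b[120:385,180:400],None,fx=2.2,fy=2.2,interpolation=cv2.INTER_CUBIC))
E
```

```text
lid_sq top [[533. 385.  48.]] [[524. 402.  48.]] [527. 394.  37.]
lid_lg top [[652. 205.  48.]] [[642. 222.  48.]] [646. 212.  37.]
lid_ob top [[486. 108.  48.]] [[482. 114.  48.]] [483. 110.  44.]
lid_sm top [[ 657. -188.   48.]] [[ 650. -169.   48.]] [ 653. -184.   37.]
can_lg [[659.  11.  70.]] [[646.  34.  70.]] [652.  17.  56.]
can_sq [[383. 282.  66.]] [[371. 298.  66.]] [373. 290.  54.]
can_ob [[475. -90.  54.]] [[461. -75.  54.]] [465. -87.  43.]
can_sm [[ 559. -390.   62.]] [[ 552. -370.   62.]] [ 554. -388.   52.]
mill [[555.  -7.  95.]] [[544.  26.  95.]] [546.   2.  76.]
mug [[ 365. -278.   90.]] [[ 361. -268.   90.]] [ 361. -277.   85.]
green [[822. -45.  48.]] [[814. -28.  48.]] [820. -41.  38.]
```

View pics/c1.png

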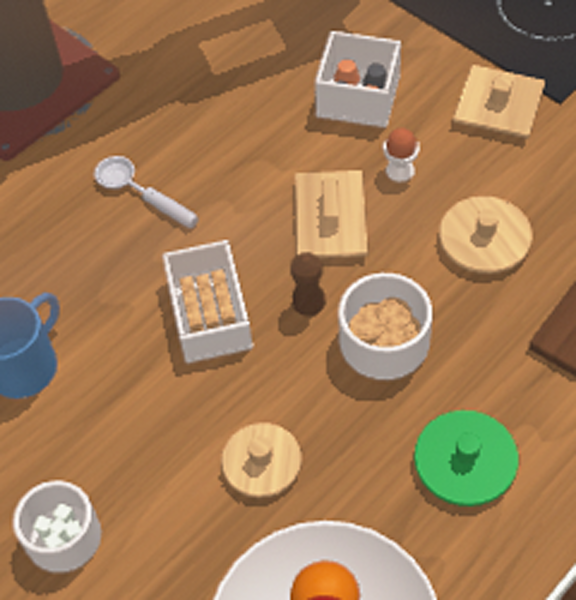

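View pics/c2.png

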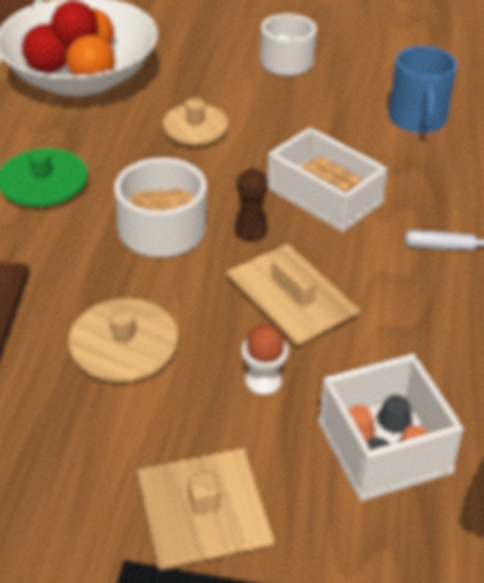

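Crops confirm which lid is which: lid_large is the wooden disc (green rejected), and the small wooden disc is lid_small. An egg cup stands between the oblong lid, the large lid and the square canister. Next I measure with masks and contours.

```bash
cat > m.py <<'E'
from h import *
S=camera_model("scene");D=camera_model("side")
seeds={'scene':{'lid_sq':(338,138),'lid_lg':(330,194),'lid_ob':(269,185),'lid_sm':(240,290)},'side':{'lid_sq':(262,355),'lid_lg':(222,280),'lid_ob':(304,246),'lid_sm':(260,178)}}
cans={'scene':{'can_lg':(300,225),'can_sq':(290,122),'can_ob':(226,215),'can_sm':(164,309)},'side':{'can_lg':(253,210),'can_sq':(357,310),'can_ob':(330,200),'can_sm':(311,140)}}
for n,m in(('scene',S),('side',D)):
    im=cv2.imread(f'pics/{n}0.png'); hsv=cv2.cvtColor(im,cv2.COLOR_BGR2HSV)
    for k,s in seeds[n].items(): print(n,k,hsv[s[1]-1:s[1]+2,s[0]-1:s[0]+2].reshape(-1,3).mean(0).round())
    vis=im.copy()
    mask=cv2.inRange(hsv,(12,40,150),(28,150,255))
    w=cv2.inRange(hsv,(0,0,110),(179,60,255))
    cv2.imwrite(f'pics/m_{n}.png',np.hstack([mask,w])[:, :])
E
python3 m.py; python3 -c "
import cv2
for n in('scene','side'):
    a=cv2.imread(f'pics/m_{n}.png');cv2.imwrite(f'pics/mm_{n}.png',cv2.resize(a,(800,300)))"
```

```text
scene lid_sq [ 17. 108. 232.]
scene lid_lg [ 17. 109. 228.]
scene lid_ob [ 16. 113. 217.]
scene lid_sm [ 18. 107. 234.]
side lid_sq [ 17. 126. 208.]
side lid_lg [ 17. 123. 222.]
side lid_ob [ 16. 128. 183.]
side lid_sm [ 17. 122. 222.]
```

View pics/mm_scene.png

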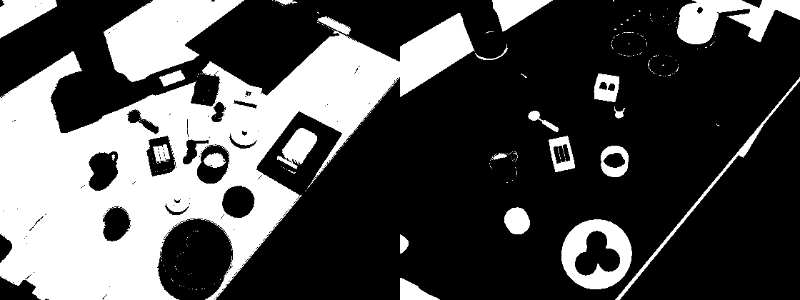

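View pics/mm_side.png

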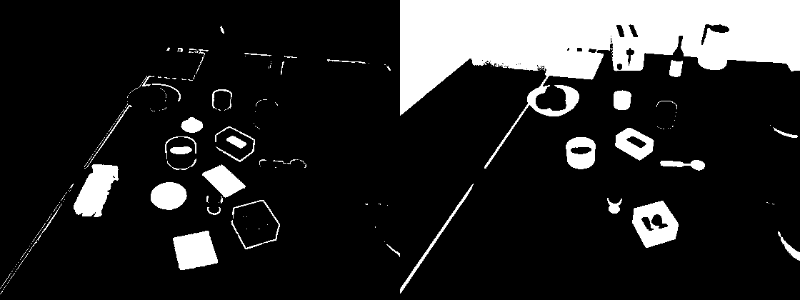

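```bash
cat > m.py <<'E'
from h import *
S=camera_model("scene");D=camera_model("side")
seeds={'scene':{'lid_sq':(338,138),'lid_lg':(330,194),'lid_ob':(269,185),'lid_sm':(240,290)},'side':{'lid_sq':(262,355),'lid_lg':(222,280),'lid_ob':(304,246),'lid_sm':(260,178)}}
for n,m in(('scene',S),('side',D)):
    im=cv2.imread(f'pics/{n}0.png'); hsv=cv2.cvtColor(im,cv2.COLOR_BGR2HSV)
    mask=cv2.inRange(hsv,(12,40,150 if n=='side' else 185),(28,150 if n=='side' else 122,255))
    mask=cv2.morphologyEx(mask,cv2.MORPH_OPEN,np.ones((3,3)))
    nl,lab=cv2.connectedComponents(mask,connectivity=4)
    for k,s in seeds[n].items():
        l=lab[s[1],s[0]]
        c=(lab==l).astype(np.uint8)
        cs,_=cv2.findContours(c,cv2.RETR_EXTERNAL,cv2.CHAIN_APPROX_NONE)
        cc=max(cs,key=cv2.contourArea)[:,0].astype(float)
        P=onplane(m,cc,16)[:,:2].astype(np.float32)
        if k in('lid_sq','lid_ob'): print(n,k,l,[np.round(v,1) for v in cv2.minAreaRect(P)])
        else: print(n,k,l,[np.round(v,1) for v in cv2.fitEllipse(P)])
E
python3 m.py
python3 - <<'E'
from h import *
S=camera_model("wrist");o=observe()
T=np.array(S['camera_from_world']);c=-T[:3,:3].T@T[:3,3];print(c,o['tool_pos'])
from scipy.spatial.transform import Rotation as R
Rt=R.from_euler('xyz',o['tcp_rot']).as_matrix();print(Rt.T@(c-o['tool_pos']),Rt.round(2),(T[:3,:3]@Rt).round(3), proj(S,[o['tool_pos'],[o['tool_pos'][0],o['tool_pos'][1],20]]))
E
```

```text
scene lid_sq 1 [array([526.8, 397.6]), array([100.8, 101.4]), np.float64(25.0)]
scene lid_lg 3 [array([649. , 212.1]), array([109.5, 110.5]), np.float64(108.1)]
scene lid_ob 2 [array([484.3, 109.9]), array([ 84.1, 129.1]), np.float64(44.4)]
scene lid_sm 24 [array([ 655. , -190.7]), array([83.6, 85.1]), np.float64(40.4)]
side lid_sq 19 [array([524.9, 397.7]), array([105.2, 108.9]), np.float64(23.5)]
side lid_lg 16 [array([646.9, 214. ]), array([113.7, 118.5]), np.float64(20.6)]
side lid_ob 15 [array([482.7, 110.5]), array([ 91.3, 137.1]), np.float64(44.8)]
side lid_sm 8 [array([ 653.4, -190.8]), array([ 85.3, 105.5]), np.float64(11.9)]
[125.33261562 615.46903046 372.70000735] [187.95921793 595.5875799  230.46029075]
[-1.02271652e-01 -6.57334547e+01 -1.42227293e+02] [[ 0.3   0.95 -0.  ]
 [ 0.95 -0.3  -0.  ]
 [-0.   -0.   -1.  ]] [[ 1.    -0.     0.001]
 [ 0.001  0.966 -0.26 ]
 [-0.001  0.26   0.966]] [[284.64036988 264.63309238]
 [284.82611294 189.54534871]]
```

```bash
cat >> h.py <<'E'
def go(x,y,z=None,yaw=None,n=None):
    "tool-axis shift to target from the measured pose; yaw deg"
    o=observe();p=o['tool_pos'];w=o['tcp_rot'][2];d=np.array([x,y])-p[:2]
    sx=np.cos(w)*d[0]+np.sin(w)*d[1]; sy=np.sin(w)*d[0]-np.cos(w)*d[1]
    sz=0 if z is None else p[2]-z
    t=0 if yaw is None else (yaw-np.degrees(w)+180)%360-180
    # tool z points down: +turn about tool z lowers the yaw
    L=np.hypot(np.hypot(sx,sy),sz)
    print('t',round(o['t'],2),'pos',p.round(1),'yaw',np.degrees(w).round(2),'| shift mm',np.round([sx,sy,sz],1),'len',round(L),'toolturn',round(-t,1),'grip',round(o['grip_width'],3),'f',o['ft_force'].round(1))
    if n: print('per row',np.round(np.array([sx,sy,sz])/n/1000,4),'turn',round(-t/n,2))
E
python3 -c "
from h import *
go(378,288,230,24.5,10)"
```

```text
t 0.15 pos [188.  595.6 230.5] yaw 72.48 | shift mm [-236.1  273.8    0.5] len 362 toolturn 48.0 grip 0.998 f [-0.6 -0.3  0.9]
per row [-0.0236  0.0274  0.    ] turn 4.8
```

Emit:
{"op": "apply_moves", "data": {
  "rows": [-0.0237,0.0275,0,0,0,-0.0237,0.0275,0,0,0,-0.0237,0.0275,0,0,0,-0.0237,0.0275,0,0,0,-0.0237,0.0275,0,0,0]
}}

```text
t: 0.57
tool_pos: [283.9, 440.0, 230.9]
tcp_rot: [-3.141, 0.001, 1.266]
ft_force: [-0.5, 0.2, 0.1]
grip_width: 0.995
```

Emit:
{"op": "apply_moves", "data": {
  "rows": [-0.0237,0.0275,0,0,0,-0.0237,0.0275,0,0,0,-0.0237,0.0275,0,0,0,-0.0237,0.0275,0,0,0,-0.0237,0.0275,0,0,0]
}}

```text
t: 0.98
tool_pos: [379.5, 285.6, 231.2]
tcp_rot: [3.142, -0.0, 1.265]
ft_force: [0.6, 0.5, 0.6]
grip_width: 1.002
```

Emit:
{"op": "apply_moves", "data": {
  "rows": [0,0,0,7,0,0,0,0,7,0,0,0,0,0,0]
}}

```text
t: 1.23
tool_pos: [379.4, 286.3, 231.1]
tcp_rot: [-3.141, 0.0, 1.014]
ft_force: [0.7, -0.0, -0.1]
grip_width: 0.996
```

```bash
cat >> h.py <<'E'
def snap(tag):
    m=camera_model('wrist'); im=cv2.cvtColor(capture('wrist'),cv2.COLOR_RGB2BGR)
    cv2.imwrite(f'pics/{tag}.png',im); import pickle; pickle.dump(m,open(f'pics/{tag}.pkl','wb')); return m,im
E
python3 -c "
from h import *
go(378,288,230,24.5);snap('w1')"
```

```text
t 1.23 pos [379.4 286.3 231.1] yaw 58.11 | shift mm [ 0.7 -2.1  1.1] len 2 toolturn 33.6 grip 0.996 f [ 0.7 -0.  -0.1]
```

View pics/w1.png

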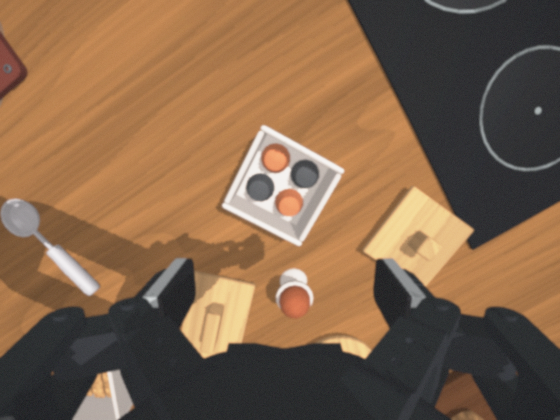

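The wrist view shows the square canister with rim corners at about (264,128), (343,171), (300,243) and (223,206). The egg cup is at (294,295). I'll measure the rim at z=66.

```bash
cat >> h.py <<'E'
def comp(mask,seedbox):
    x0,y0,x1,y1=seedbox
    n,lab,st,ce=cv2.connectedComponentsWithStats(mask,connectivity=8)
    sub=lab[y0:y1,x0:x1];v=np.bincount(sub[sub>0]).argmax()
    cs,_=cv2.findContours((lab==v).astype(np.uint8),cv2.RETR_EXTERNAL,cv2.CHAIN_APPROX_NONE)
    return max(cs,key=cv2.contourArea)[:,0].astype(float)
def rect(m,cc,z):
    P=onplane(m,cc,z)[:,:2].astype(np.float32); r=cv2.minAreaRect(P); return r,cv2.boxPoints(r)
def load(tag):
    import pickle; return pickle.load(open(f'pics/{tag}.pkl','rb')),cv2.imread(f'pics/{tag}.png')
E
python3 - <<'E'
from h import *
m,im=load('w1');hsv=cv2.cvtColor(im,cv2.COLOR_BGR2HSV)
print(hsv[200:250:4,297],hsv[186,160:240:8])
for vmin,smax in((150,60),(190,50),(210,40)):
    w=cv2.inRange(hsv,(0,0,vmin),(179,smax,255)); cc=comp(w,(220,125,345,250))
    r,b=rect(m,cc,66);print(r); print(b.round(1).tolist())
S=camera_model('scene');print('egg',onplane(S,[(307,150)],60))
cv2.imwrite('pics/w1c.png',cv2.resize(im[115:260,205:360],None,fx=3.5,fy=3.5))
E
```

```text
[[ 10 143 228]
 [ 11 136 240]
 [ 11 137 239]
 [  9 118 220]
 [ 13  24 194]
 [ 13  24 189]
 [ 13  21 167]
 [ 12  20 162]
 [ 13  22 162]
 [ 12  25 171]
 [ 11  12 236]
 [ 13  17 235]
 [ 14 140 178]] [[ 14 146 183]
 [ 14 140 189]
 [ 14 143 184]
 [ 14 144 181]
 [ 14 144 190]
 [ 14 143 198]
 [ 14 143 187]
 [ 14 144 177]
 [ 14 142 174]
 [ 12  17 229]]
((369.518798828125, 288.8951110839844), (95.66123962402344, 96.33004760742188), 29.752519607543945)
[[304.1000061035156, 307.0], [351.8999938964844, 223.3000030517578], [434.8999938964844, 270.79998779296875], [387.1000061035156, 354.3999938964844]]
((369.5421142578125, 289.1119689941406), (95.03208923339844, 95.70622253417969), 29.778976440429688)
[[304.5, 307.0], [352.1000061035156, 224.0], [434.6000061035156, 271.20001220703125], [387.0, 354.20001220703125]]
((369.4285583496094, 289.16937255859375), (94.67501831054688, 95.0333251953125), 29.945444107055664)
[[304.70001220703125, 306.70001220703125], [352.1000061035156, 224.39999389648438], [434.20001220703125, 271.6000061035156], [386.70001220703125, 354.0]]
egg [[503.8733219  221.96279228  60.        ]]
```

View pics/w1c.png

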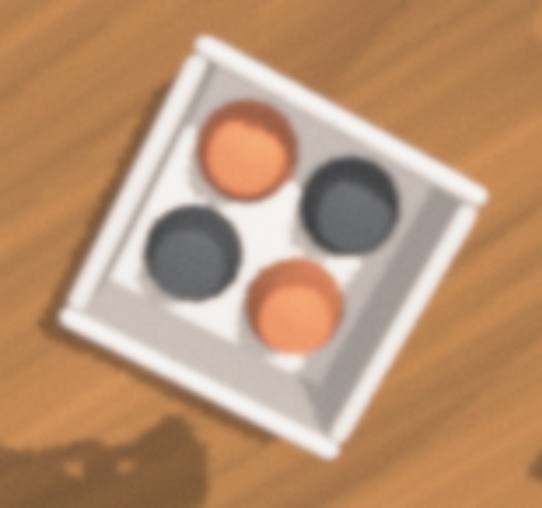

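Square canister: centre (369.5, 289.0), yaw 29.8°, rim measured 95.7×96.3 mm against the stated 96. Both fixed views agree on the square lid at (526, 397.7), yaw about 24.5°, so I go to it.

```bash
python3 -c "
from h import *
go(526,397.7,20,24.5,5)"
```

```text
t 1.28 pos [379.1 286.8 231.1] yaw 58.55 | shift mm [171.3  67.4 211.1] len 280 toolturn 34.1 grip 0.998 f [-0.8 -0.4 -0.2]
per row [0.0343 0.0135 0.0422] turn 6.81
```

Emit:
{"op": "apply_moves", "data": {
  "rows": [0.0343,0.0135,0,0,0,0.0343,0.0135,0,0,0,0.0343,0.0135,0,0,0,0.0343,0.0135,0,0,0,0.0343,0.0135,0,0,0]
}}

```text
t: 1.7
tool_pos: [526.9, 399.8, 230.8]
tcp_rot: [-3.141, 0.0, 1.026]
ft_force: [0.7, 0.3, 0.9]
grip_width: 0.999
```

Emit:
{"op": "apply_moves", "data": {
  "rows": [0,0,0.026,6.8,0,0,0,0.026,6.8,0,0,0,0.026,6.8,0,0,0,0.026,6.8,0,0,0,0.026,6.8,0]
}}

```text
t: 2.12
tool_pos: [525.5, 398.8, 99.5]
tcp_rot: [3.141, 0.001, 0.427]
ft_force: [0.0, -0.1, 0.5]
grip_width: 0.997
```

```bash
python3 - <<'E'
from h import *
go(526,397.7,20,24.5)
m,im=snap('w2')
E
```

```text
t 2.12 pos [525.5 398.8  99.5] yaw 24.48 | shift mm [ 0.1  1.2 79.5] len 79 toolturn -0.0 grip 0.997 f [ 0.  -0.1  0.5]
```

View pics/w2.png

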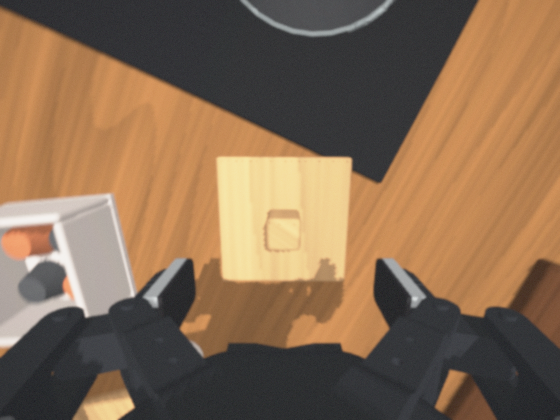

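```bash
python3 - <<'E'
from h import *
m,im=load('w2')
print(onplane(m,[(283,233)],48), onplane(m,[(218,157),(351,157),(346,281),(221,281)],18).round(1), onplane(m,[(218,157),(351,157),(346,281),(221,281)],18).mean(0))
print(proj(m,[[526,397.7,48]]))
E
```

```text
[[524.83605491 397.75710142  48.        ]] [[460.9 422.2  18. ]
 [550.1 462.9  18. ]
 [593.6 371.8  18. ]
 [499.7 328.9  18. ]] [526.05904863 396.45788155  18.        ]
[[284.52054941 233.74439177]]
```

Wrist view: the board is square in the picture, (218,157)–(351,281), with the knob top at (283,233). The knob ray hits (525, 398) at z=48, which agrees. Descending and gripping.

Emit:
{"op": "apply_moves", "data": {
  "rows": [0,0.001,0.026,0,0,0,0,0.027,0,0,0,0,0.026,0,0,0,0,0,0,1,0,0,0,0,1],
  "grip_force": 40
}}

```text
t: 2.58
tool_pos: [525.0, 396.9, 21.1]
tcp_rot: [3.141, 0.004, 0.432]
ft_force: [0.5, -0.3, 0.6]
grip_width: 0.747
```

Emit:
{"op": "apply_moves", "data": {
  "rows": [0,0,0,0,1,0,0,0,0,1,0,0,0,0,1,0,0,0,0,1]
}}

```text
t: 2.92
tool_pos: [528.2, 398.3, 25.0]
tcp_rot: [-3.141, -0.004, 0.428]
ft_force: [-1.6, 1.1, 5.7]
grip_width: 0.274
```

Emit:
{"op": "apply_moves", "data": {
  "rows": [0,0,0,0,1,0,0,0,0,1]
}}

```text
t: 3.08
tool_pos: [528.2, 398.2, 25.0]
tcp_rot: [-3.141, -0.004, 0.428]
ft_force: [-0.7, 0.8, 5.9]
grip_width: 0.27
```

```bash
python3 - <<'E'
from h import *
go(526,397.7,20,24.5)
m,im=snap('w3')
E
```

```text
t 3.08 pos [528.2 398.2  25. ] yaw 24.51 | shift mm [-2.2 -0.4  5. ] len 6 toolturn 0.0 grip 0.27 f [-0.7  0.8  5.9]
```

View pics/w3.png

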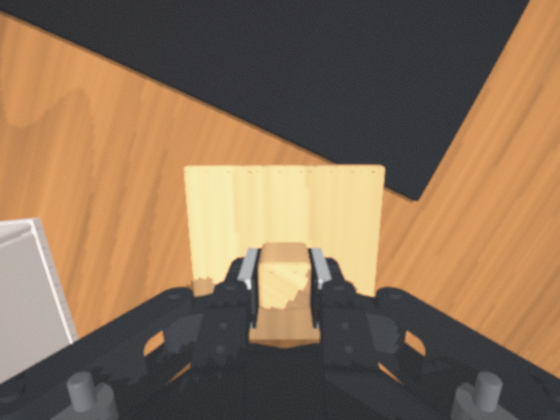

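Held: the opening is 0.27, about 23 mm for the 24 mm knob. The board is centred between the jaws (columns 186–384, middle 285). Lifting and carrying to the square canister.

Emit:
{"op": "apply_moves", "data": {
  "rows": [0,0,-0.01,0,1,0,0,-0.025,0,1,0,0,-0.035,0,1,0,0,-0.035,0,1,0,0,-0.025,-5.3,1]
}}

```text
t: 3.55
tool_pos: [527.4, 397.6, 156.4]
tcp_rot: [3.142, -0.003, 0.52]
ft_force: [1.0, 1.2, -1.2]
grip_width: 0.271
```

```bash
python3 - <<'E'
from h import *
go(369.5,289,81,29.8,7)
E
```

```text
t 3.55 pos [527.4 397.6 156.4] yaw 29.78 | shift mm [-191.    15.8   75.4] len 206 toolturn -0.0 grip 0.271 f [ 1.   1.2 -1.2]
per row [-0.0273  0.0023  0.0108] turn -0.0
```

Emit:
{"op": "apply_moves", "data": {
  "rows": [-0.02,0.0016,0,0,1,-0.03,0.0025,0,0,1,-0.036,0.003,0,0,1,-0.036,0.003,0,0,1,-0.03,0.0025,0,0,1]
}}

```text
t: 3.97
tool_pos: [398.8, 309.4, 152.4]
tcp_rot: [3.142, 0.001, 0.52]
ft_force: [0.1, -0.5, -0.8]
grip_width: 0.271
```

Emit:
{"op": "apply_moves", "data": {
  "rows": [-0.025,0.002,0,0,1,-0.014,0.0012,0,0,1,0,0,0.01,0,1,0,0,0.02,0,1,0,0,0.01,0,1]
}}

```text
t: 4.38
tool_pos: [368.7, 288.5, 111.2]
tcp_rot: [3.142, -0.0, 0.52]
ft_force: [-0.9, -1.4, -1.6]
grip_width: 0.272
```

```bash
python3 - <<'E'
from h import *
go(369.5,289,81,29.8)
m,im=snap('w4')
E
```

```text
t 4.38 pos [368.7 288.5 111.2] yaw 29.78 | shift mm [ 1.   0.  30.2] len 30 toolturn -0.0 grip 0.272 f [-0.9 -1.4 -1.6]
```

View pics/w4.png

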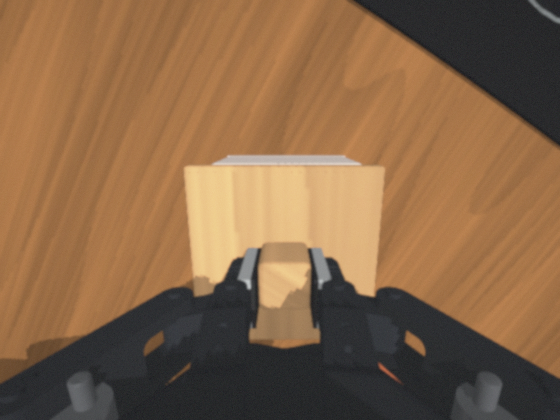

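```bash
python3 - <<'E'
from h import *
m,im=load('w4')
g=cv2.cvtColor(im,cv2.COLOR_BGR2HSV)
col=g[145:180,285].astype(int);print([(145+i,tuple(c)) for i,c in enumerate(col)][5:28])
print(g[159,210:240].tolist()[::3],g[159,340:366].tolist()[::3])
p=onplane(m,[(186,166.5),(384,166.5)],104); c=onplane(m,[(226,155.5),(350,155.5)],66)
y=np.radians(29.78);ux=np.array([np.cos(y),np.sin(y)]);uy=np.array([np.sin(y),-np.cos(y)])
tc=np.array([368.7,288.5])
for q,name in((p,'lid'),(c,'can')): print(name,[(round(ux@(v[:2]-tc),1),round(uy@(v[:2]-tc),1)) for v in q])
E
```

```text
[(150, (np.int64(14), np.int64(143), np.int64(162))), (151, (np.int64(14), np.int64(138), np.int64(166))), (152, (np.int64(14), np.int64(140), np.int64(166))), (153, (np.int64(14), np.int64(134), np.int64(168))), (154, (np.int64(13), np.int64(105), np.int64(175))), (155, (np.int64(13), np.int64(60), np.int64(187))), (156, (np.int64(12), np.int64(35), np.int64(195))), (157, (np.int64(13), np.int64(24), np.int64(193))), (158, (np.int64(10), np.int64(21), np.int64(186))), (159, (np.int64(10), np.int64(24), np.int64(189))), (160, (np.int64(9), np.int64(23), np.int64(191))), (161, (np.int64(12), np.int64(23), np.int64(188))), (162, (np.int64(16), np.int64(25), np.int64(193))), (163, (np.int64(16), np.int64(34), np.int64(204))), (164, (np.int64(14), np.int64(51), np.int64(212))), (165, (np.int64(14), np.int64(88), np.int64(211))), (166, (np.int64(16), np.int64(108), np.int64(219))), (167, (np.int64(17), np.int64(108), np.int64(229))), (168, (np.int64(18), np.int64(109), np.int64(232))), (169, (np.int64(18), np.int64(107), np.int64(234))), (170, (np.int64(18), np.int64(107), np.int64(235))), (171, (np.int64(18), np.int64(106), np.int64(234))), (172, (np.int64(18), np.int64(105), np.int64(233)))]
[[14, 141, 168], [14, 142, 172], [14, 138, 170], [13, 116, 171], [13, 59, 182], [11, 27, 187], [11, 21, 190], [11, 23, 190], [9, 21, 190], [9, 23, 190]] [[13, 22, 187], [12, 25, 187], [12, 27, 189], [12, 54, 188], [12, 101, 185], [14, 135, 181], [14, 146, 185], [13, 147, 181], [14, 148, 178]]
lid [(np.float64(-49.0), np.float64(-49.4)), (np.float64(49.5), np.float64(-49.4))]
can [(np.float64(-36.1), np.float64(-51.9)), (np.float64(40.4), np.float64(-52.0))]
```

Lid and canister agree to about 1–2 mm. Lowering until contact.

Emit:
{"op": "apply_moves", "data": {
  "rows": [0.001,0,0.01,0,1,0,0,0.008,0,1,0,0,0.004,0,1,0,0,0,0,1]
}}

```text
t: 4.77
tool_pos: [369.1, 288.8, 89.1]
tcp_rot: [-3.142, 0.002, 0.52]
ft_force: [-0.6, -0.4, -1.9]
grip_width: 0.272
```

Emit:
{"op": "apply_moves", "data": {
  "rows": [0,0,0.004,0,1,0,0,0.003,0,1,0,0,0,0,1]
}}

```text
t: 5.02
tool_pos: [369.5, 289.0, 82.9]
tcp_rot: [3.142, 0.0, 0.52]
ft_force: [-0.0, -0.3, -1.3]
grip_width: 0.274
```

Emit:
{"op": "apply_moves", "data": {
  "rows": [0,0,0.002,0,1,0,0,0.002,0,1,0,0,0,0,1]
}}

```text
t: 5.27
tool_pos: [370.0, 289.4, 80.9]
tcp_rot: [3.141, -0.001, 0.52]
ft_force: [-4.8, -3.5, 11.3]
grip_width: 0.273
```

Emit:
{"op": "apply_moves", "data": {
  "rows": [0,0,0.001,0,1,0,0,0.001,0,1,0,0,0,0,1]
}}

```text
t: 5.52
tool_pos: [370.2, 289.4, 80.9]
tcp_rot: [3.141, -0.0, 0.52]
ft_force: [-12.1, -7.5, 28.9]
grip_width: 0.275
```

Contact at 80.9, where 81 was predicted. Relaxing the push, then opening.

Emit:
{"op": "apply_moves", "data": {
  "rows": [0,0,-0.002,0,1,0,0,-0.001,0,1,0,0,0,0,1]
}}

```text
t: 5.77
tool_pos: [370.1, 289.4, 81.0]
tcp_rot: [3.142, -0.001, 0.52]
ft_force: [-1.3, 0.3, 6.5]
grip_width: 0.273
```

Emit:
{"op": "apply_moves", "data": {
  "rows": [0,0,0,0,0.6,0,0,0,0,0.4,0,0,0,0,0,0,0,0,0,0,0,0,0,0,0]
}}

```text
t: 6.18
tool_pos: [369.5, 289.0, 80.0]
tcp_rot: [3.142, 0.0, 0.52]
ft_force: [-0.4, -0.8, -0.6]
grip_width: 0.943
```

Emit:
{"op": "apply_moves", "data": {
  "rows": [0,0,-0.03,0,0,0,0,-0.04,0,0,0,0,-0.04,0,0]
}}

```text
t: 6.43
tool_pos: [368.4, 288.4, 190.2]
tcp_rot: [-3.142, 0.004, 0.52]
ft_force: [1.4, 0.9, 0.4]
grip_width: 0.997
```

```bash
python3 - <<'E'
from h import *
go(483.5,110.2,100,44.6)
m,im=snap('w5')
E
```

```text
t 6.43 pos [368.4 288.4 190.2] yaw 29.78 | shift mm [ 11.4 211.9  90.2] len 231 toolturn -14.8 grip 0.997 f [1.4 0.9 0.4]
```

View pics/w5.png

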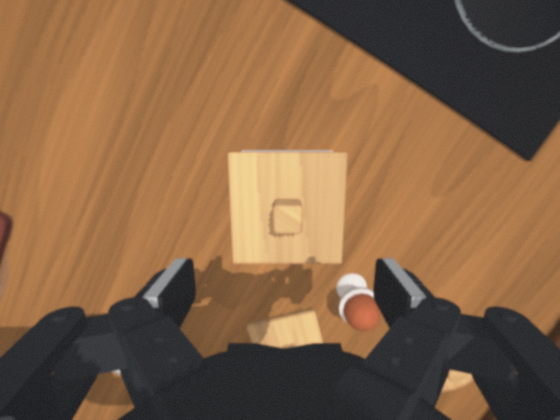

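Square lid sits square and level on its canister: board (228,153)–(347,263). Next I look at the oblong canister from above.

```bash
python3 -c "
from h import *
go(485,-70,235,44.6,10)"
```

```text
t 6.48 pos [373.1 291.1 200.1] yaw 29.79 | shift mm [-82.3 369.  -34.9] len 380 toolturn -14.8 grip 0.997 f [3.5 4.3 7.6]
per row [-0.0082  0.0369 -0.0035] turn -1.48
```

Emit:
{"op": "apply_moves", "data": {
  "rows": [-0.0082,0.0369,-0.0035,0,0,-0.0082,0.0369,-0.0035,0,0,-0.0082,0.0369,-0.0035,0,0,-0.0082,0.0369,-0.0035,0,0,-0.0082,0.0369,-0.0035,0,0]
}}

```text
t: 6.9
tool_pos: [425.8, 107.1, 208.0]
tcp_rot: [3.141, -0.001, 0.521]
ft_force: [0.8, 0.7, 0.3]
grip_width: 0.996
```

Emit:
{"op": "apply_moves", "data": {
  "rows": [-0.0082,0.0369,-0.0035,0,0,-0.0082,0.0369,-0.0035,0,0,-0.0082,0.0369,-0.0035,0,0,-0.0082,0.0369,-0.0035,0,0,-0.0082,0.0369,-0.0035,0,0]
}}

```text
t: 7.32
tool_pos: [482.0, -73.9, 225.3]
tcp_rot: [3.141, -0.0, 0.519]
ft_force: [0.9, 0.5, 0.4]
grip_width: 1.003
```

Emit:
{"op": "apply_moves", "data": {
  "rows": [0,0,0,-7,0,0,0,0,-7,0,0,0,0,0,0]
}}

```text
t: 7.57
tool_pos: [481.7, -72.8, 224.9]
tcp_rot: [-3.141, 0.0, 0.767]
ft_force: [0.6, 0.6, 0.6]
grip_width: 1.003
```

```bash
python3 - <<'E'
from h import *
go(483.5,110.2,100,44.6)
m,im=snap('w6')
E
```

```text
t 7.57 pos [481.7 -72.8 224.9] yaw 43.92 | shift mm [ 128.2 -130.6  124.9] len 222 toolturn -0.7 grip 1.003 f [0.6 0.6 0.6]
```

View pics/w6.png

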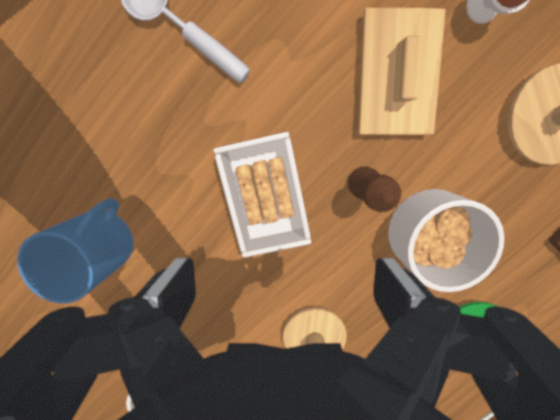

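The wrist view shows the oblong canister at (262,194), the large canister's rim centred near (452,240), the mill at (380,192), and the oblong lid at (402,71). Measuring them.

```bash
python3 - <<'E'
from h import *
m,im=load('w6');hsv=cv2.cvtColor(im,cv2.COLOR_BGR2HSV)
for vmin in(150,200,220):
    w=cv2.inRange(hsv,(0,0,vmin),(179,60,255)); cc=comp(w,(215,130,310,255))
    print(rect(m,cc,54)[0])
w=cv2.inRange(hsv,(12,40,190),(28,125,255));w=cv2.morphologyEx(w,cv2.MORPH_OPEN,np.ones((3,3)));cc=comp(w,(362,10,440,130)); print('lidob',rect(m,cc,16)[0])
for vmin in(215,225):
    w=cv2.inRange(hsv,(0,0,vmin),(179,45,255)); cc=comp(w,(425,190,500,295)); P=onplane(m,cc,70)[:,:2].astype(np.float32)
    print('lg',vmin,cv2.minEnclosingCircle(P),cv2.fitEllipse(P))
E
```

```text
((466.9326171875, -89.533447265625), (80.19170379638672, 123.7697525024414), 56.231510162353516)
((466.8747253417969, -89.12576293945312), (79.62255859375, 123.19265747070312), 56.25773620605469)
((469.6273193359375, -90.68412780761719), (78.4207534790039, 116.04508972167969), 56.2081184387207)
lidob ((483.5435485839844, 108.53042602539062), (85.47571563720703, 129.6119842529297), 44.51140594482422)
lg 215 ((650.3591918945312, 17.059925079345703), 52.45929718017578) ((650.5033569335938, 17.247880935668945), (102.64103698730469, 103.95068359375), 63.28859329223633)
lg 225 ((650.38916015625, 17.12368392944336), 52.03387451171875) ((650.5634765625, 17.296701431274414), (102.02076721191406, 102.92227172851562), 59.666690826416016)
```

Oblong canister: (467, -89.3), short side along 56.2°, measured 80.2×123.8. Large canister: (650.4, 17.1). Oblong lid: (483.5, 109.5), short side along 44.5°, in agreement with the fixed views. Going to the oblong lid.

```bash
python3 -c "
from h import *
go(483.5,109.5,100,44.5,5)"
```

```text
t 7.62 pos [481.6 -72.3 224.9] yaw 43.6 | shift mm [ 126.7 -130.3  124.9] len 221 toolturn -0.9 grip 1.004 f [ 0.2 -0.  -0.1]
per row [ 0.0253 -0.0261  0.025 ] turn -0.18
```

Emit:
{"op": "apply_moves", "data": {
  "rows": [0.0255,-0.0261,0,-0.6,0,0.0255,-0.0261,0,0,0,0.0255,-0.0261,0,0,0,0.0255,-0.0261,0,0,0,0.0255,-0.0261,0,0,0]
}}

```text
t: 8.03
tool_pos: [481.4, 112.7, 225.3]
tcp_rot: [3.141, -0.0, 0.771]
ft_force: [0.2, -0.2, -0.2]
grip_width: 0.998
```

Emit:
{"op": "apply_moves", "data": {
  "rows": [0,0,0.03,0,0,0,0,0.035,0,0,0,0,0.035,0,0,0,0,0.025,0,0,0,0,0,0,0]
}}

```text
t: 8.45
tool_pos: [476.8, 111.0, 94.4]
tcp_rot: [-3.135, 0.008, 0.772]
ft_force: [-1.4, -0.6, 0.4]
grip_width: 0.999
```

```bash
python3 - <<'E'
from h import *
go(483.5,109.5,24,44.5)
m,im=snap('w7')
print(proj(m,[[483.5,109.5,48]]))
E
```

```text
t 8.45 pos [476.8 111.   94.4] yaw 44.25 | shift mm [ 3.7  5.7 70.4] len 71 toolturn -0.2 grip 0.999 f [-1.4 -0.6  0.4]
[[290.61276941 243.23256772]]
```

View pics/w7.png

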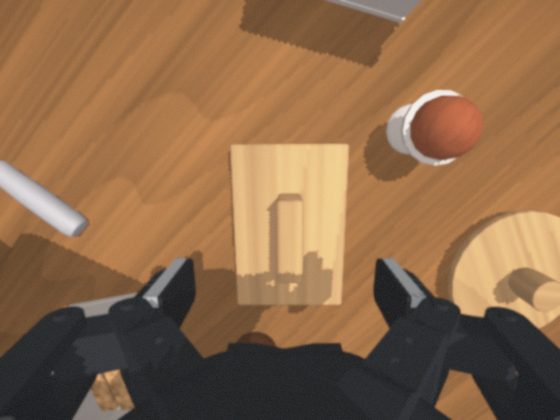

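The oblong lid is straight in view, (231,144)–(348,304), and the bar is at (289,240).

Emit:
{"op": "apply_moves", "data": {
  "rows": [0.003,0.005,0,0,0,0,0,0,0,0]
}}

```text
t: 8.67
tool_pos: [490.4, 109.1, 102.9]
tcp_rot: [3.138, -0.004, 0.773]
ft_force: [1.2, -0.6, 0.1]
grip_width: 1.001
```

```bash
python3 - <<'E'
from h import *
go(483.5,109.5,24,44.5)
m,im=snap('w8')
hsv=cv2.cvtColor(im,cv2.COLOR_BGR2HSV)
w=cv2.inRange(hsv,(12,40,190),(28,125,255));w=cv2.morphologyEx(w,cv2.MORPH_OPEN,np.ones((3,3)));cc=comp(w,(240,150,340,240)); print('lidob',rect(m,cc,18)[0])
E
```

```text
t 8.67 pos [490.4 109.1 102.9] yaw 44.32 | shift mm [-4.7 -5.  78.9] len 79 toolturn -0.2 grip 1.001 f [ 1.2 -0.6  0.1]
lidob ((482.92364501953125, 109.25711059570312), (84.84154510498047, 128.03414916992188), 44.51699447631836)
```

Emit:
{"op": "apply_moves", "data": {
  "rows": [-0.0045,-0.005,0.015,0,0,0,0,0.015,0,0,0,0,0,0,0,0,0,0,0,0]
}}

```text
t: 9.05
tool_pos: [481.4, 109.5, 71.3]
tcp_rot: [3.141, -0.001, 0.774]
ft_force: [-0.5, -0.2, 0.6]
grip_width: 0.998
```

```bash
python3 - <<'E'
from h import *
go(483.2,109.4,24,44.5)
E
```

```text
t 9.05 pos [481.4 109.5  71.3] yaw 44.34 | shift mm [ 1.3  1.3 47.3] len 47 toolturn -0.2 grip 0.998 f [-0.5 -0.2  0.6]
```

Emit:
{"op": "apply_moves", "data": {
  "rows": [0.0012,0.0012,0.016,0,0,0,0,0.016,0,0,0,0,0.015,0,0,0,0,0,0,0.4,0,0,0,0,0.7]
}}

```text
t: 9.47
tool_pos: [483.1, 109.5, 24.2]
tcp_rot: [3.141, -0.0, 0.774]
ft_force: [-0.2, -0.6, -0.1]
grip_width: 0.749
```

Emit:
{"op": "apply_moves", "data": {
  "rows": [0,0,0,0,1,0,0,0,0,1,0,0,0,0,1,0,0,0,0,1,0,0,0,0,1]
}}

```text
t: 9.88
tool_pos: [483.8, 109.6, 24.6]
tcp_rot: [3.14, -0.002, 0.775]
ft_force: [0.9, 0.1, 6.3]
grip_width: 0.206
```

Emit:
{"op": "apply_moves", "data": {
  "rows": [0,0,0,0,1,0,0,0,0,1]
}}

```text
t: 10.05
tool_pos: [483.8, 109.6, 24.6]
tcp_rot: [3.14, -0.002, 0.775]
ft_force: [0.6, 0.4, 5.8]
grip_width: 0.2
```

```bash
python3 - <<'E'
from h import *
go(483.2,109.4,24,44.5)
snap('w9')
E
```

```text
t 10.05 pos [483.8 109.6  24.6] yaw 44.38 | shift mm [-0.6 -0.2  0.6] len 1 toolturn -0.1 grip 0.2 f [0.6 0.4 5.8]
```

View pics/w9.png

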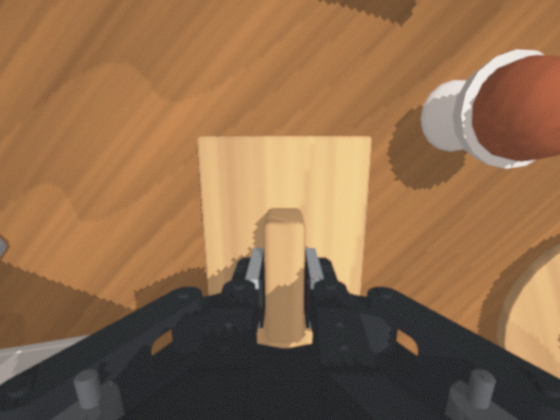

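Bar held (opening 0.20 = 17 mm for 18). Lifting and carrying it to the oblong canister.

Emit:
{"op": "apply_moves", "data": {
  "rows": [0,0,-0.01,0,1,0,0,-0.025,0,1,0,0,-0.035,0,1,0,0,-0.035,0,1,0,0,-0.025,-6,1]
}}

```text
t: 10.52
tool_pos: [483.0, 109.6, 156.6]
tcp_rot: [3.14, -0.001, 0.879]
ft_force: [1.1, -0.1, -0.6]
grip_width: 0.205
```

Emit:
{"op": "apply_moves", "data": {
  "rows": [0,0,0,-5.8,1,0,0,0,0,1]
}}

```text
t: 10.68
tool_pos: [483.9, 109.6, 156.0]
tcp_rot: [3.138, -0.003, 0.984]
ft_force: [0.1, 0.1, -1.7]
grip_width: 0.202
```

```bash
python3 - <<'E'
from h import *
go(467,-89.3,68.6,56.2,7)
E
```

```text
t 10.68 pos [483.9 109.6 156. ] yaw 56.38 | shift mm [-175.    96.1   87.4] len 218 toolturn 0.2 grip 0.202 f [ 0.1  0.1 -1.7]
per row [-0.025   0.0137  0.0125] turn 0.03
```

Emit:
{"op": "apply_moves", "data": {
  "rows": [-0.015,0.0082,0,0,1,-0.025,0.0137,0,0,1,-0.032,0.0176,0,0,1,-0.032,0.0176,0,0,1,-0.03,0.0165,0,0,1]
}}

```text
t: 11.1
tool_pos: [467.5, -43.9, 152.1]
tcp_rot: [-3.139, 0.001, 0.978]
ft_force: [0.8, -0.1, -1.4]
grip_width: 0.204
```

Emit:
{"op": "apply_moves", "data": {
  "rows": [-0.025,0.0137,0,0,1,-0.016,0.0088,0,0,1,0,0,0.02,0,1,0,0,0.02,0,1,0,0,0.015,0,1]
}}

```text
t: 11.52
tool_pos: [463.1, -89.4, 95.9]
tcp_rot: [-3.138, 0.001, 0.976]
ft_force: [-0.4, 0.3, -1.2]
grip_width: 0.2
```

Emit:
{"op": "apply_moves", "data": {
  "rows": [0,0,0,0,1,0,0,0,0,1]
}}

```text
t: 11.68
tool_pos: [463.2, -88.8, 96.7]
tcp_rot: [-3.137, 0.001, 0.978]
ft_force: [1.0, -1.0, -0.6]
grip_width: 0.198
```

```bash
python3 - <<'E'
from h import *
go(467,-89.3,68.6,56.2)
snap('w10')
E
```

```text
t 11.68 pos [463.2 -88.8  96.7] yaw 56.05 | shift mm [ 1.7  3.4 28.1] len 28 toolturn -0.1 grip 0.198 f [ 1.  -1.  -0.6]
```

View pics/w10.png

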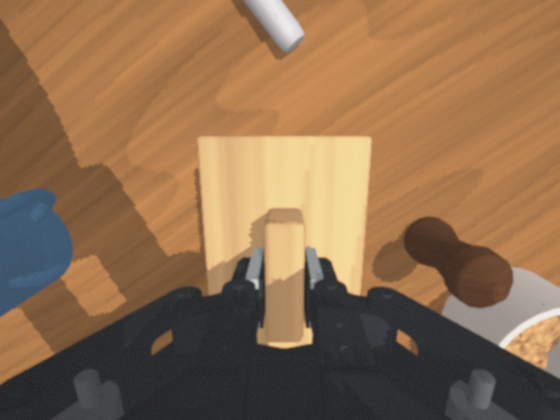

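Emit:
{"op": "apply_moves", "data": {
  "rows": [0.0017,0.0034,0.008,0,1,0,0,0.008,0,1,0,0,0,0,1,0,0,0,0,1]
}}

```text
t: 12.07
tool_pos: [468.4, -89.6, 81.9]
tcp_rot: [-3.141, 0.0, 0.981]
ft_force: [-0.6, 0.1, -1.0]
grip_width: 0.202
```

```bash
python3 - <<'E'
from h import *
go(467,-89.3,68.6,56.2)
print(observe()['tcp_rot'])
E
```

```text
t 12.07 pos [468.4 -89.6  81.9] yaw 56.18 | shift mm [-0.5 -1.4 13.3] len 13 toolturn -0.0 grip 0.202 f [-0.6  0.1 -1. ]
[-3.14051444e+00  2.85171245e-04  9.80516694e-01]
```

Emit:
{"op": "apply_moves", "data": {
  "rows": [0,-0.001,0.005,0,1,0,0,0.004,0,1,0,0,0.003,0,1,0,0,0,0,1]
}}

```text
t: 12.4
tool_pos: [467.3, -89.1, 69.5]
tcp_rot: [-3.14, 0.0, 0.98]
ft_force: [-0.2, -0.2, -1.5]
grip_width: 0.199
```

Emit:
{"op": "apply_moves", "data": {
  "rows": [0,0,0.0015,0,1,0,0,0.001,0,1,0,0,0,0,1]
}}

```text
t: 12.65
tool_pos: [468.1, -89.4, 68.5]
tcp_rot: [3.142, 0.0, 0.98]
ft_force: [-2.7, 1.1, 5.0]
grip_width: 0.201
```

Contact at 68.5, where 68.6 was predicted. Releasing.

Emit:
{"op": "apply_moves", "data": {
  "rows": [0,0,0,0,0.6,0,0,0,0,0.4,0,0,0,0,0,0,0,0,0,0,0,0,0,0,0]
}}

```text
t: 13.07
tool_pos: [468.0, -89.3, 67.8]
tcp_rot: [3.142, -0.0, 0.98]
ft_force: [0.3, -0.7, 0.6]
grip_width: 0.897
```

Emit:
{"op": "apply_moves", "data": {
  "rows": [0,0,-0.015,0,0,0,0,-0.03,0,0,0,0,-0.04,0,0,0,0,-0.04,0,0,0,0,-0.02,0,0]
}}

```text
t: 13.48
tool_pos: [469.8, -90.0, 218.0]
tcp_rot: [3.135, -0.001, 0.981]
ft_force: [1.0, 0.7, 0.5]
grip_width: 1.002
```

```bash
python3 - <<'E'
from h import *
m,im=snap('w11')
go(648,213,200,56.2,10)
hsv=cv2.cvtColor(im,cv2.COLOR_BGR2HSV)
w=cv2.inRange(hsv,(12,40,190),(28,125,255));w=cv2.morphologyEx(w,cv2.MORPH_OPEN,np.ones((3,3)));cc=comp(w,(240,150,330,240)); print('lidob',rect(m,cc,62)[0])
E
```

```text
t 13.53 pos [471.5 -90.5 221. ] yaw 56.19 | shift mm [350.4 -22.3  21. ] len 352 toolturn -0.0 grip 1.004 f [ 2.2 -0.1  2.4]
per row [ 0.035  -0.0022  0.0021] turn -0.0
lidob ((468.2579345703125, -89.708740234375), (85.4489517211914, 129.54922485351562), 56.19347381591797)
```

View pics/w11.png

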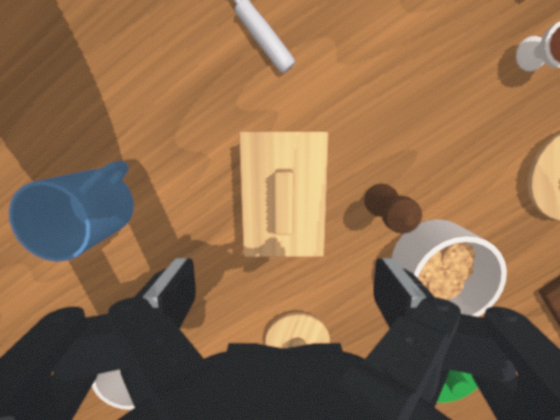

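Oblong lid lies at (468.3,-89.7), 56.2°. Its size fits exactly at z=62, so it is flat. Next is lid_large.

Emit:
{"op": "apply_moves", "data": {
  "rows": [0.02,-0.0013,0,0,0,0.035,-0.0022,0,0,0,0.038,-0.0024,0,0,0,0.04,-0.0026,0,0,0,0.04,-0.0026,0,0,0]
}}

```text
t: 13.95
tool_pos: [555.6, 62.1, 212.5]
tcp_rot: [3.141, 0.0, 0.98]
ft_force: [1.3, -1.0, 0.9]
grip_width: 1.001
```

Emit:
{"op": "apply_moves", "data": {
  "rows": [0.04,-0.0026,0,0,0,0.04,-0.0026,0,0,0,0.04,-0.0025,0,0,0,0.035,-0.0022,0,0,0,0.02,-0.0012,0,0,0]
}}

```text
t: 14.37
tool_pos: [644.0, 215.8, 211.7]
tcp_rot: [-3.141, -0.001, 0.983]
ft_force: [0.5, -1.2, 0.1]
grip_width: 0.998
```

Emit:
{"op": "apply_moves", "data": {
  "rows": [0,0,0.015,0,0,0,0,0.03,0,0,0,0,0.03,0,0,0,0,0.025,0,0,0,0,0.01,0,0]
}}

```text
t: 14.78
tool_pos: [640.0, 211.6, 97.1]
tcp_rot: [-3.136, 0.006, 0.981]
ft_force: [-0.8, -0.3, -0.9]
grip_width: 1.0
```

Emit:
{"op": "apply_moves", "data": {
  "rows": [0,0,0,0,0,0,0,0,0,0]
}}

```text
t: 14.95
tool_pos: [643.1, 212.1, 102.7]
tcp_rot: [-3.141, 0.001, 0.98]
ft_force: [-0.1, 0.1, 0.5]
grip_width: 1.003
```

```bash
python3 - <<'E'
from h import *
m,im=snap('w12')
go(648,213,24)
hsv=cv2.cvtColor(im,cv2.COLOR_BGR2HSV)
w=cv2.inRange(hsv,(12,40,190),(28,125,255));w=cv2.morphologyEx(w,cv2.MORPH_OPEN,np.ones((3,3)));cc=comp(w,(240,140,330,260)); P=onplane(m,cc,18)[:,:2].astype(np.float32);print(cv2.minEnclosingCircle(P),cv2.fitEllipse(P)); print(proj(m,[[648,213,48]]))
E
```

```text
t 15.0 pos [644.2 212.3 104.3] yaw 56.18 | shift mm [ 2.7  2.8 80.3] len 80 toolturn 0 grip 0.999 f [ 0.2 -0.3  0.5]
((647.7730102539062, 211.5604705810547), 56.66299819946289) ((642.7474975585938, 215.91966247558594), (97.40016174316406, 116.1919174194336), 133.37718200683594)
[[289.56419178 235.67236657]]
```

View pics/w12.png

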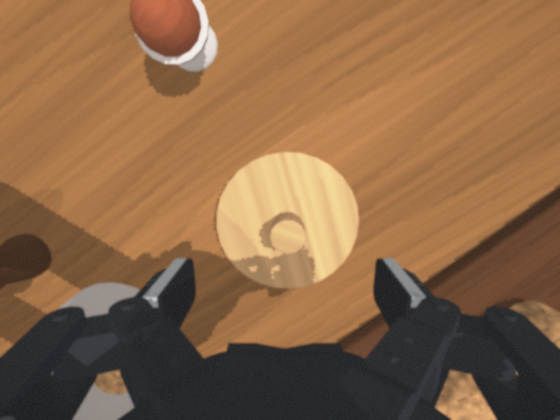

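```bash
python3 - <<'E'
from h import *
S=camera_model('scene')
print(onplane(S,[(388,225),(400,190),(420,178)],50).round(),onplane(S,[(363,232),(421,158)],15).round())
go(647.8,212,24)
E
```

```text
[[837. 172.  50.]
 [794. 290.  50.]
 [812. 363.  50.]] [[790. 128.  15.]
 [763. 457.  15.]]
t 15.0 pos [644.2 212.3 104.3] yaw 56.18 | shift mm [ 1.7  3.2 80.3] len 80 toolturn 0 grip 0.999 f [ 0.2 -0.3  0.5]
```

The large lid's knob top is at (287,235) and the lid centre at (647.8, 212). The bread is over 140 mm away. Descending.

Emit:
{"op": "apply_moves", "data": {
  "rows": [0.0017,0.003,0.015,0,0,0,0,0.02,0,0,0,0,0.015,0,0,0,0,0,0,0,0,0,0,0,0]
}}

```text
t: 15.42
tool_pos: [645.9, 211.7, 51.6]
tcp_rot: [-3.14, 0.002, 0.98]
ft_force: [0.6, 0.1, -0.3]
grip_width: 1.003
```

```bash
python3 -c "
from h import *
go(647.8,212,24)"
```

```text
t 15.42 pos [645.9 211.7  51.6] yaw 56.17 | shift mm [ 1.4  1.4 27.6] len 28 toolturn 0 grip 1.003 f [ 0.6  0.1 -0.3]
```

Emit:
{"op": "apply_moves", "data": {
  "rows": [0.001,0.001,0.014,0,0,0,0,0.012,0,0,0,0,0,0,0.3,0,0,0,0,0.6,0,0,0,0,1]
}}

```text
t: 15.83
tool_pos: [648.0, 212.2, 26.7]
tcp_rot: [-3.141, 0.0, 0.981]
ft_force: [-0.2, 0.5, 0.9]
grip_width: 0.605
```

Emit:
{"op": "apply_moves", "data": {
  "rows": [0,0,0,0,1,0,0,0,0,1,0,0,0,0,1,0,0,0,0,1,0,0,0,0,1],
  "grip_force": 50
}}

```text
t: 16.25
tool_pos: [648.8, 212.4, 27.8]
tcp_rot: [3.14, -0.001, 0.981]
ft_force: [0.6, 0.0, 3.3]
grip_width: 0.286
```

```bash
python3 - <<'E'
from h import *
go(647.8,212,24)
snap('w13')
E
```

```text
t 16.25 pos [648.8 212.4  27.8] yaw 56.18 | shift mm [-0.9 -0.6  3.8] len 4 toolturn 0 grip 0.286 f [0.6 0.  3.3]
```

View pics/w13.png

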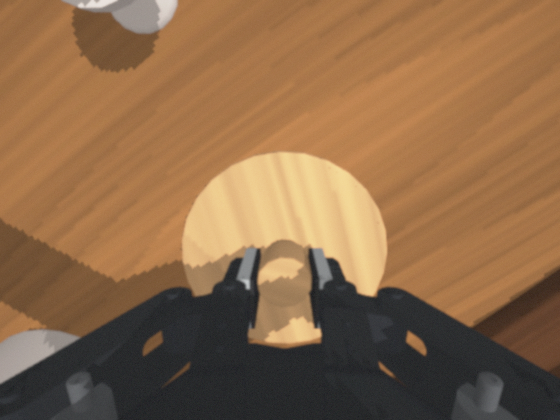

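Knob held (0.286). Lifting a little at first.

Emit:
{"op": "apply_moves", "data": {
  "rows": [0,0,-0.01,0,1,0,0,-0.02,0,1,0,0,-0.03,0,1,0,0,-0.035,0,1,0,0,-0.025,0,1]
}}

```text
t: 16.72
tool_pos: [648.2, 212.2, 149.6]
tcp_rot: [3.141, -0.001, 0.981]
ft_force: [1.2, 0.3, 0.0]
grip_width: 0.283
```

Emit:
{"op": "apply_moves", "data": {
  "rows": [0,0,0,0,1,0,0,0,0,1]
}}

```text
t: 16.88
tool_pos: [649.2, 212.4, 149.6]
tcp_rot: [3.139, -0.003, 0.981]
ft_force: [-1.0, 0.3, -1.6]
grip_width: 0.284
```

```bash
python3 - <<'E'
from h import *
go(650.4,17.1,87.8,None,7)
E
```

```text
t 16.88 pos [649.2 212.4 149.6] yaw 56.18 | shift mm [-161.7  109.7   61.8] len 205 toolturn 0 grip 0.284 f [-1.   0.3 -1.6]
per row [-0.0231  0.0157  0.0088] turn 0.0
```

Emit:
{"op": "apply_moves", "data": {
  "rows": [-0.012,0.008,0,0,1,-0.022,0.015,0,0,1,-0.028,0.019,0,0,1,-0.03,0.0205,0,0,1,-0.03,0.0205,0,0,1]
}}

```text
t: 17.3
tool_pos: [646.8, 62.7, 143.8]
tcp_rot: [-3.138, 0.003, 0.981]
ft_force: [-0.0, -0.1, -0.8]
grip_width: 0.282
```

Emit:
{"op": "apply_moves", "data": {
  "rows": [-0.025,0.017,0,0,1,-0.0145,0.0097,0,0,1,0,0,0.01,0,1,0,0,0.015,0,1,0,0,0.01,0,1]
}}

```text
t: 17.72
tool_pos: [647.0, 16.4, 108.2]
tcp_rot: [-3.137, 0.002, 0.979]
ft_force: [-0.9, 0.9, -1.6]
grip_width: 0.281
```

Emit:
{"op": "apply_moves", "data": {
  "rows": [0,0,0,0,1,0,0,0,0,1,0,0,0,0,1]
}}

```text
t: 17.97
tool_pos: [649.0, 17.5, 111.5]
tcp_rot: [-3.141, 0.0, 0.981]
ft_force: [-0.1, 0.6, -0.4]
grip_width: 0.278
```

```bash
python3 - <<'E'
from h import *
go(650.4,17.1,87.8)
m,im=snap('w14')
E
```

```text
t 17.97 pos [649.   17.5 111.5] yaw 56.23 | shift mm [ 0.4  1.4 23.7] len 24 toolturn 0 grip 0.278 f [-0.1  0.6 -0.4]
```

View pics/w14.png

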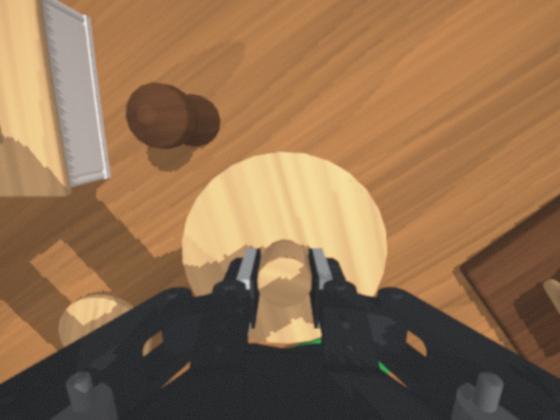

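The lid looks the same in the hand as at pickup (top edge row 152, columns 182–387), so it hasn't slipped. Lowering.

Emit:
{"op": "apply_moves", "data": {
  "rows": [0.0004,0.0012,0.008,0,1,0,0,0.007,0,1,0,0,0.004,0,1,0,0,0,0,1,0,0,0,0,1]
}}

```text
t: 18.43
tool_pos: [650.0, 16.7, 92.1]
tcp_rot: [-3.14, 0.001, 0.981]
ft_force: [1.1, -0.6, -1.3]
grip_width: 0.282
```

Emit:
{"op": "apply_moves", "data": {
  "rows": [0,0,0.002,0,1,0,0,0.002,0,1,0,0,0.001,0,1,0,0,0,0,1]
}}

```text
t: 18.77
tool_pos: [650.5, 16.6, 87.9]
tcp_rot: [3.141, -0.0, 0.98]
ft_force: [-0.6, -0.5, -0.0]
grip_width: 0.281
```

Emit:
{"op": "apply_moves", "data": {
  "rows": [0,0,0.001,0,1,0,0,0,0,1,0,0,0,0,1]
}}

```text
t: 19.02
tool_pos: [650.7, 16.6, 87.8]
tcp_rot: [3.141, -0.0, 0.981]
ft_force: [-3.3, -0.8, 4.8]
grip_width: 0.282
```

Contact at 87.8, as predicted. Releasing.

Emit:
{"op": "apply_moves", "data": {
  "rows": [0,0,0,0,0.6,0,0,0,0,0.4,0,0,0,0,0,0,0,0,0,0,0,0,0,0,0]
}}

```text
t: 19.43
tool_pos: [650.4, 16.6, 86.6]
tcp_rot: [-3.141, 0.0, 0.981]
ft_force: [-0.3, 0.3, 0.5]
grip_width: 0.947
```

Emit:
{"op": "apply_moves", "data": {
  "rows": [0,0,-0.015,0,0,0,0,-0.03,0,0,0,0,-0.035,0,0,0,0,-0.035,0,0,0,0,-0.015,0,0]
}}

```text
t: 19.85
tool_pos: [652.7, 16.4, 222.7]
tcp_rot: [3.135, -0.003, 0.981]
ft_force: [0.6, -0.6, 0.2]
grip_width: 1.001
```

Emit:
{"op": "apply_moves", "data": {
  "rows": [0,0,0,0,0,0,0,0,0,0]
}}

```text
t: 20.02
tool_pos: [651.3, 16.6, 218.2]
tcp_rot: [3.139, -0.001, 0.981]
ft_force: [-0.1, -0.7, -0.1]
grip_width: 0.998
```

```bash
python3 - <<'E'
from h import *
m,im=snap('w15')
go(560,-360,230,None,10)
hsv=cv2.cvtColor(im,cv2.COLOR_BGR2HSV)
w=cv2.inRange(hsv,(12,40,190),(28,125,255));w=cv2.morphologyEx(w,cv2.MORPH_OPEN,np.ones((3,3)));cc=comp(w,(240,140,330,260)); P=onplane(m,cc,78)[:,:2].astype(np.float32);print(cv2.minEnclosingCircle(P))
E
```

```text
t 20.07 pos [650.2  16.6 216.2] yaw 56.18 | shift mm [-363.1  134.7  -13.8] len 388 toolturn 0 grip 0.999 f [-0.6  1.3  0.3]
per row [-0.0363  0.0135 -0.0014] turn 0.0
((649.978515625, 16.454452514648438), 56.59831237792969)
```

View pics/w15.png

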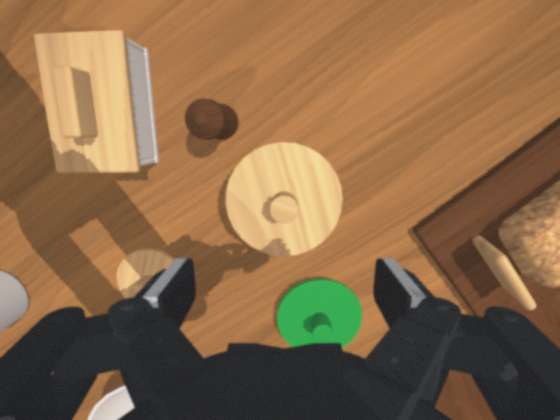

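Large lid at (650.0,16.5) with radius 56.6 at z=78, so it is flat and centred. Next I look at the small canister.

Emit:
{"op": "apply_moves", "data": {
  "rows": [-0.02,0.0074,-0.003,0,0,-0.036,0.0134,-0.003,0,0,-0.038,0.0142,-0.003,0,0,-0.038,0.0142,0,0,0,-0.038,0.0142,0,0,0]
}}

```text
t: 20.48
tool_pos: [606.9, -160.8, 223.3]
tcp_rot: [-3.138, 0.001, 0.981]
ft_force: [0.4, -0.3, -0.2]
grip_width: 1.003
```

Emit:
{"op": "apply_moves", "data": {
  "rows": [-0.038,0.0142,0,0,0,-0.038,0.0142,0,0,0,-0.038,0.0142,0,0,0,-0.036,0.0134,0,0,0,-0.03,0.0112,0,0,0]
}}

```text
t: 20.9
tool_pos: [562.0, -348.8, 222.9]
tcp_rot: [-3.137, 0.0, 0.979]
ft_force: [0.9, 0.3, -0.5]
grip_width: 1.0
```

Emit:
{"op": "apply_moves", "data": {
  "rows": [-0.012,0.0045,0,0,0,0,0,0,0,0,0,0,0,0,0,0,0,0,0,0]
}}

```text
t: 21.23
tool_pos: [561.3, -357.6, 224.4]
tcp_rot: [-3.139, -0.001, 0.981]
ft_force: [-0.6, 1.2, 0.5]
grip_width: 1.001
```

```bash
python3 - <<'E'
from h import *
m,im=snap('w16')
go(654.5,-191,200,None,5)
hsv=cv2.cvtColor(im,cv2.COLOR_BGR2HSV)
for v in(160,200,215,225):
    w=cv2.inRange(hsv,(0,0,v),(179,45,255)); cc=comp(w,(180,100,360,280)); P=onplane(m,cc,62)[:,:2].astype(np.float32);print(cv2.minEnclosingCircle(P),cv2.fitEllipse(P))
S=camera_model('scene');print(onplane(S,[(275,350),(228,350),(255,312),(323,350)],60).round())
E
```

```text
t 21.28 pos [ 561.6 -357.4  224.8] yaw 56.27 | shift mm [190.  -15.1  24.8] len 192 toolturn 0 grip 0.997 f [-0.   0.6  0.9]
per row [ 0.038 -0.003  0.005] turn 0.0
((553.8575439453125, -391.1553649902344), 42.82633590698242) ((553.5523681640625, -392.2677001953125), (77.22066497802734, 84.46607971191406), 31.19338607788086)
((553.8575439453125, -391.1553649902344), 42.82633590698242) ((553.0289916992188, -394.6331787109375), (72.36160278320312, 77.9226303100586), 2.629460096359253)
((555.1263427734375, -393.5705261230469), 40.14250564575195) ((554.4851684570312, -393.50274658203125), (71.0091323852539, 72.1783447265625), 18.630233764648438)
((548.7435302734375, -390.2248229980469), 26.692909240722656) ((550.2311401367188, -391.07830810546875), (37.78181457519531, 49.660030364990234), 99.26112365722656)
[[ 842. -291.   60.]
 [ 760. -364.   60.]
 [ 742. -254.   60.]
 [ 926. -216.   60.]]
```

View pics/w16.png

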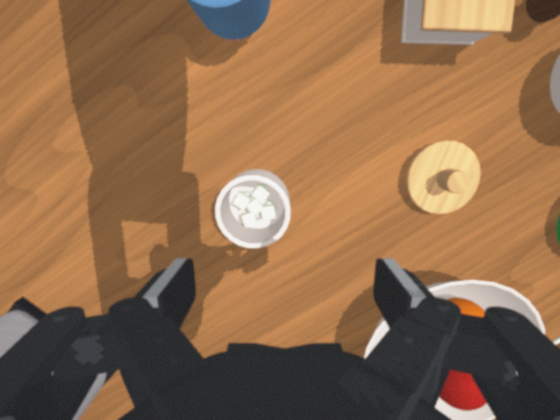

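```bash
python3 - <<'E'
from h import *
m,im=load('w16')
P=onplane(m,[(215,211),(291.5,211),(253,249),(253.2,211)],62)[:,:2];print(P.round(1),np.linalg.norm(P[0]-P[1]))
cv2.imwrite('pics/w16c.png',cv2.resize(im[160:260,205:305],None,fx=5,fy=5))
E
```

```text
[[ 532.1 -425.9]
 [ 576.7 -359. ]
 [ 589.1 -417.3]
 [ 554.4 -392.4]] 80.41466554440075
```

View pics/w16c.png

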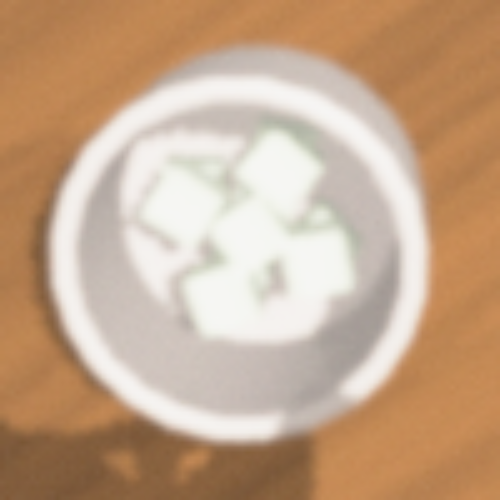

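Rim spans columns 215–291 and rows 174–248. Centre is (554.7, -393), diameter 80.4 mm against 80 stated. On to the small lid.

Emit:
{"op": "apply_moves", "data": {
  "rows": [0.025,-0.002,0,0,0,0.036,-0.003,0,0,0,0.038,-0.003,0,0,0,0.036,-0.003,0,0,0,0.03,-0.0022,0,0,0]
}}

```text
t: 21.7
tool_pos: [643.3, -210.4, 225.9]
tcp_rot: [-3.141, -0.001, 0.984]
ft_force: [1.1, 0.2, -0.3]
grip_width: 1.001
```

Emit:
{"op": "apply_moves", "data": {
  "rows": [0.02,-0.0015,0.01,0,0,0.005,0,0.025,0,0,0,0,0.03,0,0,0,0,0.03,0,0,0,0,0.025,0,0]
}}

```text
t: 22.12
tool_pos: [654.5, -190.2, 103.8]
tcp_rot: [-3.14, 0.0, 0.984]
ft_force: [-1.0, 0.9, -1.3]
grip_width: 0.996
```

Emit:
{"op": "apply_moves", "data": {
  "rows": [0,0,0,0,0,0,0,0,0,0,0,0,0,0,0]
}}

```text
t: 22.37
tool_pos: [655.9, -192.7, 107.7]
tcp_rot: [3.139, -0.001, 0.982]
ft_force: [0.3, -0.6, 2.5]
grip_width: 1.001
```

```bash
python3 - <<'E'
from h import *
m,im=snap('w17')
go(654.5,-191,26)
hsv=cv2.cvtColor(im,cv2.COLOR_BGR2HSV)
w=cv2.inRange(hsv,(12,40,190),(28,125,255));w=cv2.morphologyEx(w,cv2.MORPH_OPEN,np.ones((3,3)));cc=comp(w,(240,140,330,260)); P=onplane(m,cc,18)[:,:2].astype(np.float32);print(cv2.minEnclosingCircle(P)); print(proj(m,[[654.5,-191,48]]))
E
```

```text
t 22.42 pos [ 656.5 -193.2  108.7] yaw 56.23 | shift mm [ 0.7 -2.9 82.7] len 83 toolturn 0 grip 1.001 f [-0.5  0.4  1. ]
((653.3104248046875, -191.5086212158203), 43.78046417236328)
[[285.35285153 225.54418827]]
```

View pics/w17.png

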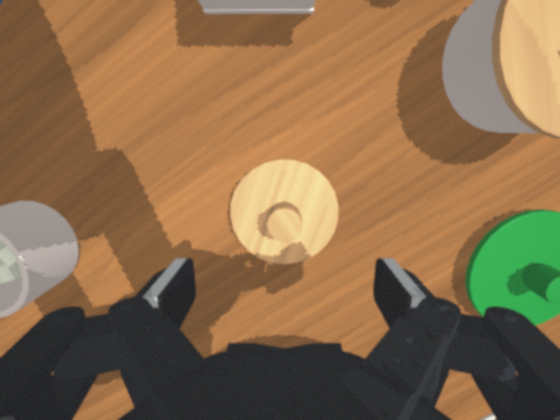

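Small lid centre is (653.8, -191.2), radius 43.8 (44 stated), knob at (285,223). Descending.

Emit:
{"op": "apply_moves", "data": {
  "rows": [0,-0.0028,0.015,0,0,0,0,0.022,0,0,0,0,0.018,0,0,0,0,0,0,0,0,0,0,0,0]
}}

```text
t: 22.83
tool_pos: [652.8, -191.8, 51.9]
tcp_rot: [3.141, -0.0, 0.981]
ft_force: [-0.3, -0.1, 0.0]
grip_width: 1.0
```

```bash
python3 -c "
from h import *
go(653.8,-191.2,26)"
```

```text
t 22.83 pos [ 652.8 -191.8   51.9] yaw 56.18 | shift mm [ 1.1  0.5 25.9] len 26 toolturn 0 grip 1.0 f [-0.3 -0.1  0. ]
```

Emit:
{"op": "apply_moves", "data": {
  "rows": [0.001,0.0005,0.014,0,0,0,0,0.011,0,0,0,0,0,0,0.3,0,0,0,0,0.6,0,0,0,0,1]
}}

```text
t: 23.25
tool_pos: [653.5, -191.2, 25.9]
tcp_rot: [3.142, -0.0, 0.98]
ft_force: [-1.1, -0.0, -0.2]
grip_width: 0.602
```

Emit:
{"op": "apply_moves", "data": {
  "rows": [0,0,0,0,1,0,0,0,0,1,0,0,0,0,1,0,0,0,0,1,0,0,0,0,1]
}}

```text
t: 23.67
tool_pos: [654.1, -191.5, 26.7]
tcp_rot: [3.14, -0.0, 0.98]
ft_force: [0.4, -0.7, 3.4]
grip_width: 0.283
```

```bash
python3 - <<'E'
from h import *
go(653.8,-191.2,26)
snap('w18')
E
```

```text
t 23.67 pos [ 654.1 -191.5   26.7] yaw 56.18 | shift mm [ 0.1 -0.4  0.7] len 1 toolturn 0 grip 0.283 f [ 0.4 -0.7  3.4]
```

View pics/w18.png

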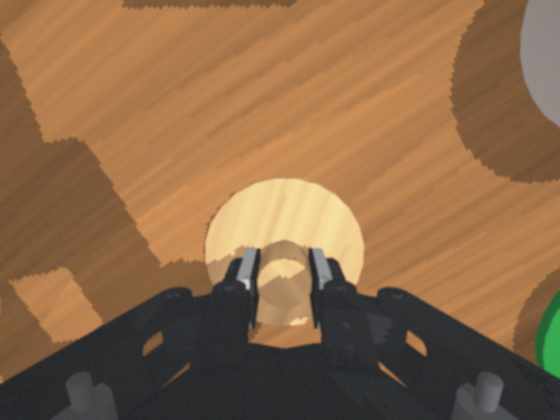

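Held; closing TCP should be 26.7+52 = 78.7. Lifting and carrying.

Emit:
{"op": "apply_moves", "data": {
  "rows": [0,0,-0.01,0,1,0,0,-0.02,0,1,0,0,-0.03,0,1,0,0,-0.035,0,1,0,0,-0.02,0,1]
}}

```text
t: 24.13
tool_pos: [654.3, -191.5, 144.8]
tcp_rot: [3.139, -0.001, 0.981]
ft_force: [1.4, -0.3, 0.3]
grip_width: 0.277
```

Emit:
{"op": "apply_moves", "data": {
  "rows": [0,0,0,0,1,0,0,0,0,1]
}}

```text
t: 24.3
tool_pos: [654.3, -191.5, 143.0]
tcp_rot: [3.138, -0.001, 0.981]
ft_force: [0.3, 0.6, -1.8]
grip_width: 0.284
```

```bash
python3 - <<'E'
from h import *
go(554.7,-393,78.7,None,8)
E
```

```text
t 24.3 pos [ 654.3 -191.5  143. ] yaw 56.18 | shift mm [-222.8   29.4   64.3] len 234 toolturn 0 grip 0.284 f [ 0.3  0.6 -1.8]
per row [-0.0279  0.0037  0.008 ] turn 0.0
```

Emit:
{"op": "apply_moves", "data": {
  "rows": [-0.015,0.002,0,0,1,-0.028,0.0037,0,0,1,-0.035,0.0046,0,0,1,-0.036,0.0048,0,0,1,-0.036,0.0048,0,0,1]
}}

```text
t: 24.72
tool_pos: [583.8, -327.5, 137.9]
tcp_rot: [-3.137, 0.0, 0.981]
ft_force: [0.0, -0.2, -0.8]
grip_width: 0.281
```

Emit:
{"op": "apply_moves", "data": {
  "rows": [-0.034,0.0045,0,0,1,-0.025,0.0033,0,0,1,-0.013,0.0017,0.005,0,1,0,0,0.015,0,1,0,0,0.012,0,1]
}}

```text
t: 25.13
tool_pos: [553.2, -391.5, 106.0]
tcp_rot: [-3.139, -0.001, 0.979]
ft_force: [-0.7, 0.1, -1.9]
grip_width: 0.28
```

Emit:
{"op": "apply_moves", "data": {
  "rows": [0,0,0.008,0,1,0,0,0,0,1,0,0,0,0,1,0,0,0,0,1]
}}

```text
t: 25.47
tool_pos: [555.1, -390.8, 100.8]
tcp_rot: [-3.142, -0.0, 0.982]
ft_force: [0.8, 0.2, -0.6]
grip_width: 0.283
```

```bash
python3 - <<'E'
from h import *
go(554.7,-393,78.7)
m,im=snap('w19')
E
```

```text
t 25.47 pos [ 555.1 -390.8  100.8] yaw 56.28 | shift mm [-2.   0.8 22.1] len 22 toolturn 0 grip 0.283 f [ 0.8  0.2 -0.6]
```

View pics/w19.png

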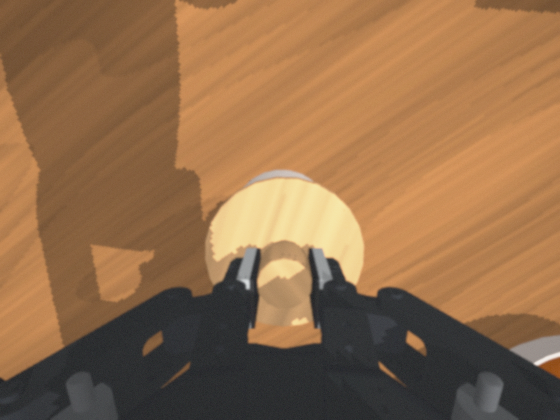

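The lid hasn't moved in the hand, and the canister shows just beyond it, centred at column 281. Correcting x by about -2 mm and lowering.

Emit:
{"op": "apply_moves", "data": {
  "rows": [-0.0015,0.0007,0.007,0,1,0,0,0.006,0,1,0,0,0.004,0,1,0,0,0,0,1,0,0,0,0,1]
}}

```text
t: 25.93
tool_pos: [553.6, -393.4, 83.1]
tcp_rot: [-3.14, -0.0, 0.98]
ft_force: [0.3, -0.2, 0.1]
grip_width: 0.284
```

Emit:
{"op": "apply_moves", "data": {
  "rows": [0,0,0.002,0,1,0,0,0.002,0,1,0,0,0.001,0,1,0,0,0,0,1]
}}

```text
t: 26.27
tool_pos: [554.0, -393.7, 78.8]
tcp_rot: [3.141, 0.0, 0.98]
ft_force: [-0.1, 0.5, -0.1]
grip_width: 0.281
```

Emit:
{"op": "apply_moves", "data": {
  "rows": [0,0,0.001,0,1,0,0,0,0,1,0,0,0,0,1]
}}

```text
t: 26.52
tool_pos: [554.3, -393.8, 78.7]
tcp_rot: [3.141, 0.0, 0.981]
ft_force: [-2.0, 1.4, 5.7]
grip_width: 0.281
```

Emit:
{"op": "apply_moves", "data": {
  "rows": [0,0,0,0,0.6,0,0,0,0,0.4,0,0,0,0,0,0,0,0,0,0,0,0,0,0,0]
}}

```text
t: 26.93
tool_pos: [553.9, -393.5, 77.5]
tcp_rot: [-3.141, -0.0, 0.98]
ft_force: [-0.4, -0.6, -0.6]
grip_width: 0.941
```

Emit:
{"op": "apply_moves", "data": {
  "rows": [0,0,-0.015,0,0,0,0,-0.03,0,0,0,0,-0.035,0,0,0,0,-0.035,0,0,0,0,-0.015,0,0]
}}

```text
t: 27.35
tool_pos: [555.9, -395.2, 215.5]
tcp_rot: [3.133, 0.001, 0.981]
ft_force: [1.7, 0.0, 1.2]
grip_width: 1.003
```

Emit:
{"op": "apply_moves", "data": {
  "rows": [0,0,0,0,0,0,0,0,0,0,0,0,0,0,0]
}}

```text
t: 27.6
tool_pos: [553.6, -393.2, 207.2]
tcp_rot: [-3.14, -0.0, 0.981]
ft_force: [0.4, -0.1, -0.0]
grip_width: 1.0
```

```bash
python3 - <<'E'
from h import *
m,im=snap('w20')
hsv=cv2.cvtColor(im,cv2.COLOR_BGR2HSV)
w=cv2.inRange(hsv,(12,40,190),(28,125,255));w=cv2.morphologyEx(w,cv2.MORPH_OPEN,np.ones((3,3)));cc=comp(w,(240,140,330,260)); P=onplane(m,cc,70)[:,:2].astype(np.float32);print(cv2.minEnclosingCircle(P)); 
for n in('scene','side'): cv2.imwrite(f'pics/{n}9.png',cv2.cvtColor(capture(n),cv2.COLOR_RGB2BGR))
a=cv2.imread('pics/scene9.png');b=cv2.imread('pics/side9.png')
cv2.imwrite('pics/f1.png',cv2.resize(a[80:340,130:390],None,fx=2.3,fy=2.3,interpolation=cv2.INTER_CUBIC))
cv2.imwrite('pics/f2.png',cv2.resize(b[80:380,170:430],None,fx=2,fy=2,interpolation=cv2.INTER_CUBIC))
E
```

```text
((553.7505493164062, -394.2007141113281), 44.015594482421875)
```

View pics/w20.png

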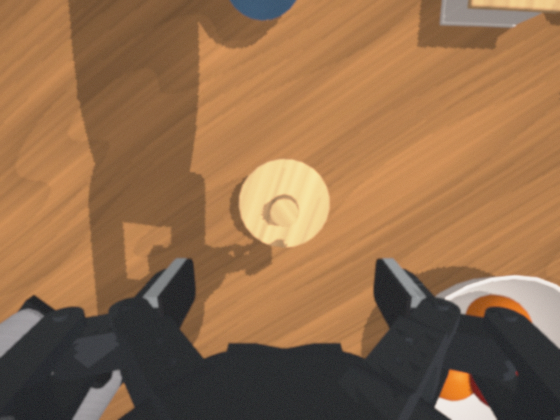

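View pics/f1.png

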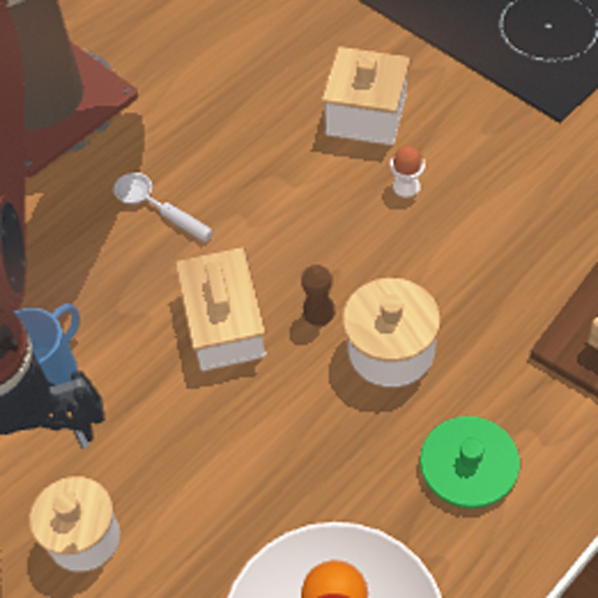

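View pics/f2.png

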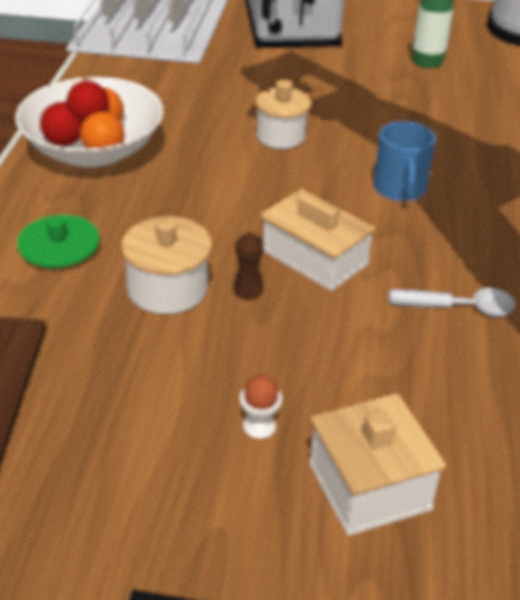

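All four lids lie level on their rims in both views. One check remains: whether the mug, the mill or a canister has shifted since the start.

```bash
python3 - <<'E'
from h import *
A=cv2.imread('pics/side0.png',0);B=cv2.imread('pics/side9.png',0)
# lower parts of each, template match with +-6px search
for k,(x0,y0,x1,y1) in {'mug':(356,150,390,182),'mill':(284,193,304,232),'can_lg':(230,215,277,237),'can_ob':(300,195,358,224),'can_sm':(296,137,326,156),'can_sq':(325,315,392,345)}.items():
    t=A[y0:y1,x0:x1];s=B[y0-6:y1+6,x0-6:x1+6];r=cv2.matchTemplate(s,t,cv2.TM_CCOEFF_NORMED);_,v,_,l=cv2.minMaxLoc(r);print(k,np.array(l)-6,round(v,3))
im=cv2.imread('pics/w5.png');m,_=load('w5');hsv=cv2.cvtColor(im,cv2.COLOR_BGR2HSV)
w=cv2.inRange(hsv,(12,40,190),(28,125,255));w=cv2.morphologyEx(w,cv2.MORPH_OPEN,np.ones((3,3)));print('lid_sq',rect(m,comp(w,(235,160,340,250)),74)[0])
print(observe()['t'])
E
```

```text
mug [0 0] 0.324
mill [0 0] 0.997
can_lg [0 1] 0.937
can_ob [0 0] 0.841
can_sm [0 0] 0.909
can_sq [0 0] 0.826
lid_sq ((370.191162109375, 288.71820068359375), (102.24797058105469, 103.7690200805664), 29.812175750732422)
27.75
```

```bash
python3 -c "
from rig import *
print(job_done())"
```

```text
the job is handed in; nothing more can be done
None
```

All four wooden lids are on their own canisters, and I handed the job in at about 28 s of the 112 s allowed. I left the green lid alone.

- **Placing:** each lid touched its rim within 0.1 mm of the predicted height. Seen from above afterwards, each measured its true size at rim height, to within about 2 mm. Their centres were within about 2 mm of the canister centres, and the square and oblong lids were turned to match theirs to within 0.1°.
- **Final views:** both fixed cameras show every lid lying level.
- **Other objects:** the mill, small, square and oblong canisters showed no shift in the side picture; the large canister's match was one pixel off, at the limit of that check. The mug's best match was also unshifted, but it was weak (0.32), probably because the arm's shadow lay across it. Both views show it standing, and the arm never went near it.
- **Forces:** the largest I saw was about 32 N at the wrist, while seating the square lid.

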